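# Clear the dressing desk: drums on the balance bar, cartons in a column

## Robot

A 7-joint arm with a two-finger parallel gripper is mounted at the origin on the work surface. World frame = base frame: x ahead of the robot, y to its left, z up, the work surface at z = 0. Lengths are in m, angles in rad, forces in N, time in s.
With the tool pointing down it reaches from about 0.4 to 0.85 m from the base axis. Payload 10.4 kg.
Tool frame: the origin (TCP) lies on the centre line of the jaws, within the pads' length; the fingertips stand 11 mm ahead of it and the grasp point (between the pads) lies 8 mm behind it (manip.finger_overhang is the distance from the TCP to the fingertips, in m); z points along the fingers, y is the line along which they close (so a half turn about z gives the same grasp; the last joint's range is limited). The gripper opens to 85 mm and grips with 20 to 120 N. Pads are 22 mm wide; open, the fingers measure 114 mm over their backs; the gripper's body (76 mm by 85 mm) begins 54 mm behind the grasp point. The pads swing forward as they close: fully open they stand 13 mm farther back than shut.
Start: joints at [-1.155, 0.332, -0.065, 1.46, 0.022, 1.35, -0.088], TCP at [0.266, 0.566, 0.242] pointing down, gripper open.
Joint ranges: [-2.6, 2.6], [-0.5, 2.12], [-1.47, 1.34], [0.16, 2.42], [-1.27, 4.41], [0.06, 2.06], [-2.6, 2.6]. Speed limits (rad/s): [2.22, 2.22, 2.79, 2.79, 3.14, 3.14, 3.14].

## Interface

Orientations are given as a unit quaternion [x, y, z, w].
In Python, from workcell import manip, imaging, workorder gives the robot as it stands.
- The arm moves only by the tool jog_arm, never from a script. Its argument "deltas" is a list of rows, each an object with "gripper": the opening, from 0 (shut) to 1 (fully open); "offset": the shift along the tool's x, y, z in m, a list of three; "rotation": the turn, a rotation vector about the tool's x, y, z in degrees, a list of three. In form: [{"gripper": gripper, "offset": [tx, ty, tz], "rotation": [ax, ay, az]}, ...]. A call has 1 to 20 rows; each row shifts and turns the commanded pose from where the row before left it, along the tool's axes as they then stand; what a row does not reach is not made up. A row lasts 1/10 s, in which the tool goes at most 50 mm and 8.59 degrees, less where a joint would pass 70% of its speed; a pose out of reach is approached as far as the arm can. A call with a gripper value outside its range is refused whole. The fingers move at their own pace and stop on an object; "newtons" is the grip in N (left out, the last holds). Time passes only in rows, so rows that do not move let the fingers close. It gives the time, the measured TCP pose, the force, the opening and the grip force at its end, in the units of the state.
- manip.get_obs(): the state, without advancing time (a new reading comes with each control period).
- imaging.camera(name): name is "side" or "top"; returns the picture (480x640x3 uint8, blue, green, red); there is no depth.
- imaging.camera_model(name): a dict with "camera_matrix" (3x3 intrinsics, pixels), "world_to_cam" (4x4, takes a point from world to camera coordinates). Camera axes: x right, y up, looking along -z (the intrinsics and any distortion apply to the point x, -y, -z); pixel columns grow to the right and rows downward; lengths in m; the calibration is good to about 2 mm. A picture is of the moment at which its call begins. camera_model takes no time and is no camera call.
- workorder.hand_in(): hands the job in; it is judged then, once.
The state is a dict: "clock": time; "joint_pos": joint angles; "joint_velocities": joint speeds; "tau": joint torques, N m; "position": TCP position; "ee_rot": TCP orientation; "ft_force": force on the tool from outside, world axes, zero at the start; "torque": the same for the moment, N m; "grip_width": opening from 0.0 (shut) to 1.0 (fully open); "grasp_force": force on a finger pad.
Only numpy, scipy, OpenCV 4.12 (cv2) and the standard library are available. Lean on these libraries where they do the work, as an engineer would, in place of code of your own. Each camera call takes 0.05 s, during which the arm holds its last target. There are 200 camera calls.

## Task

Clear the dressing desk for the next patient: hang every small steel drum by its hook on a hanging place of the pivoting bar, one left, one right in turn so that the bar never tips far, and leave the bar about level (hang them in matching pairs; an odd drum goes on an inner place). Stack all the cartons flat and squarely, one on another, in a single column centred on the white plinth with their long sides along the plinth's long side. Leave the bottle, the register and the phone where they are.

Things in the scene. Friction and masses are not known exactly. Their poses are not given: they have to be found in the camera images.
- drum1_grip (a point): Small steel dressing drum with a hook strap (2 to 4 present, all alike, 240 to 260 g, standing upright): drum 54 mm diameter, 60 high; whole 159 mm high. On top a black grip block 16 (x) by 24 (y) by 40 mm high. The point is on the drum's axis in the block: 143 mm above the foot, 16 below the block's top, 29 above the underside of the hook's crown. Hung, it is 35 mm above the bar's axis.
- drum1_hook (a point): Crown of that drum's hook, inside, where it rests on the bar; 114 mm above the foot, on the axis, axes as the grip. Strap 18 mm wide (y), 4 thick, rises from the lid at x = -15 mm, over the crown (5 thick), down at x = +15: 26 mm wide inside. Free tip on +x reaches 16 mm below the crown; mouth between tip and lid 38 mm high, open to +x.
- drum2_grip (a point): Small steel dressing drum with a hook strap (2 to 4 present, all alike, 240 to 260 g, standing upright): drum 54 mm diameter, 60 high; whole 159 mm high. On top a black grip block 16 (x) by 24 (y) by 40 mm high. The point is on the drum's axis in the block: 143 mm above the foot, 16 below the block's top, 29 above the underside of the hook's crown. Hung, it is 35 mm above the bar's axis.
- drum2_hook (a point): Crown of that drum's hook, inside, where it rests on the bar; 114 mm above the foot, on the axis, axes as the grip. Strap 18 mm wide (y), 4 thick, rises from the lid at x = -15 mm, over the crown (5 thick), down at x = +15: 26 mm wide inside. Free tip on +x reaches 16 mm below the crown; mouth between tip and lid 38 mm high, open to +x.
- drum3_grip (a point): Small steel dressing drum with a hook strap (2 to 4 present, all alike, 240 to 260 g, standing upright): drum 54 mm diameter, 60 high; whole 159 mm high. On top a black grip block 16 (x) by 24 (y) by 40 mm high. The point is on the drum's axis in the block: 143 mm above the foot, 16 below the block's top, 29 above the underside of the hook's crown. Hung, it is 35 mm above the bar's axis.
- drum3_hook (a point): Crown of that drum's hook, inside, where it rests on the bar; 114 mm above the foot, on the axis, axes as the grip. Strap 18 mm wide (y), 4 thick, rises from the lid at x = -15 mm, over the crown (5 thick), down at x = +15: 26 mm wide inside. Free tip on +x reaches 16 mm below the crown; mouth between tip and lid 38 mm high, open to +x.
- drum4_grip (a point): Small steel dressing drum with a hook strap (2 to 4 present, all alike, 240 to 260 g, standing upright): drum 54 mm diameter, 60 high; whole 159 mm high. On top a black grip block 16 (x) by 24 (y) by 40 mm high. The point is on the drum's axis in the block: 143 mm above the foot, 16 below the block's top, 29 above the underside of the hook's crown. Hung, it is 35 mm above the bar's axis.
- drum4_hook (a point): Crown of that drum's hook, inside, where it rests on the bar; 114 mm above the foot, on the axis, axes as the grip. Strap 18 mm wide (y), 4 thick, rises from the lid at x = -15 mm, over the crown (5 thick), down at x = +15: 26 mm wide inside. Free tip on +x reaches 16 mm below the crown; mouth between tip and lid 38 mm high, open to +x.
- carton1_centre (a point): Closed cardboard carton of dressings, 90 mm (x) by 60 mm (y) by 42 mm (z), 140 to 280 g (four, all alike, flat on the desk). The point is its centre, 21 mm above its underside; z up at the start. Either broad face may be down in the column.
- carton2_centre (a point): Closed cardboard carton of dressings, 90 mm (x) by 60 mm (y) by 42 mm (z), 140 to 280 g (four, all alike, flat on the desk). The point is its centre, 21 mm above its underside; z up at the start. Either broad face may be down in the column.
- carton3_centre (a point): Closed cardboard carton of dressings, 90 mm (x) by 60 mm (y) by 42 mm (z), 140 to 280 g (four, all alike, flat on the desk). The point is its centre, 21 mm above its underside; z up at the start. Either broad face may be down in the column.
- carton4_centre (a point): Closed cardboard carton of dressings, 90 mm (x) by 60 mm (y) by 42 mm (z), 140 to 280 g (four, all alike, flat on the desk). The point is its centre, 21 mm above its underside; z up at the start. Either broad face may be down in the column.
- plinth_top (a point): Low white plinth plate fixed to the desk, 110 mm (x) by 80 mm (y) by 5 mm high: the carton column stands here. The point is the centre of its top face; x along its long side, z up.
- bar_mid (a point): Middle of the pivoting bar: round steel, 12 mm diameter, 370 long, axis 160 mm above the desk, level when empty. x horizontal, across the bar, away from the robot; y along the bar, left is +y; turns with the bar. At its pivot a fixed boss 32 mm diameter, 36 long (x), on a slim post 18 mm diameter with a foot 120 mm square, 12 high.
- bar_left_outer (a point): Hanging place on the bar's axis at y = +155 mm from the bar's middle, between two rubber collars (20 mm diameter, 28 mm clear between them); moves up and down with the bar. Axes as bar_mid.
- bar_left_inner (a point): Hanging place on the bar's axis at y = +85 mm from the bar's middle, between two rubber collars (20 mm diameter, 28 mm clear between them); moves up and down with the bar. Axes as bar_mid.
- bar_right_inner (a point): Hanging place on the bar's axis at y = -85 mm from the bar's middle, between two rubber collars (20 mm diameter, 28 mm clear between them); moves up and down with the bar. Axes as bar_mid.
- bar_right_outer (a point): Hanging place on the bar's axis at y = -155 mm from the bar's middle, between two rubber collars (20 mm diameter, 28 mm clear between them); moves up and down with the bar. Axes as bar_mid.
- bar (a joint): Tilt of the bar, rad; 0 level, positive with the left (+y) end up; damped (settles in about 1.5 s), centring spring 2.7 N m/rad. One drum more on an outer place tilts it about 0.14, on an inner place about 0.08; two drums on one side with none on the other about 0.22, which is too far.
- bottle_mid (a point): Bystander: blue bottle, 64 mm diameter, 170 mm high, standing. The point is half-way up.
- register_mid (a point): Bystander: closed red register book, 105 mm (x) by 150 mm (y) by 20 mm. The point is its centre.
- phone_mid (a point): Bystander: black phone lying flat, 150 mm (x) by 72 mm (y) by 9 mm. The point is its centre.

How it is judged:
At the end, for the whole second after the job is handed in: Every drum present hangs hooked on the bar (grip within 20 mm of its axis sideways, 25 to 45 mm above it, leaning under 0.3 rad); the bar is still, within 0.11 rad of level; every carton lies flat, either broad face down, within 15 mm of the plinth centre and 0.15 rad of its direction (x of drum1_grip in the frame of bar_mid between -0.02 and 0.02 m and y of drum1_grip in the frame of bar_mid between -0.185 and 0.185 m and z of drum1_grip in the frame of bar_mid between 0.025 and 0.045 m and angle between each of drum1_grip, drum2_grip, drum3_grip, drum4_grip's own z axis and vertical below 0.3 rad and x of drum2_grip in the frame of bar_mid between -0.02 and 0.02 m and y of drum2_grip in the frame of bar_mid between -0.185 and 0.185 m and z of drum2_grip in the frame of bar_mid between 0.025 and 0.045 m and x of drum3_grip in the frame of bar_mid between -0.02 and 0.02 m and y of drum3_grip in the frame of bar_mid between -0.185 and 0.185 m and z of drum3_grip in the frame of bar_mid between 0.025 and 0.045 m and x of drum4_grip in the frame of bar_mid between -0.02 and 0.02 m and y of drum4_grip in the frame of bar_mid between -0.185 and 0.185 m and z of drum4_grip in the frame of bar_mid between 0.025 and 0.045 m and value of joint bar between -0.11 and 0.11 rad and velocity of joint bar between -0.05 and 0.05 rad/s and horizontal distance between each of carton1_centre, carton2_centre, carton3_centre, carton4_centre and plinth_top below 0.015 m and angle between the z axis of each of carton1_centre, carton2_centre, carton3_centre, carton4_centre and the z axis of plinth_top, either way round below 0.08 rad and angle between the x axis of each of carton1_centre, carton2_centre, carton3_centre, carton4_centre and the x axis of plinth_top, either way round below 0.15 rad); the robot touches nothing.
It fails at once if the bar is tipped far over (beyond 0.18 rad), as two drums more on one side than on the other would do (value of joint bar above 0.18 rad or value of joint bar below -0.18 rad).
It fails at once if the bottle, the register or the phone is shoved more than 3 cm (distance of any of bottle_mid, register_mid, phone_mid from where it was at the start of the episode above 0.03 m).
Of drum1, drum2, drum3, drum4 only 2 to 4 are there at a start; the rules pass over those that are not, and their reading is None.
At some moment in a run one of carton1, carton2 may be knocked a few centimetres aside while the robot is not near it.
It also fails if it takes over 210 s, if anything falls off the work surface, if the arm or the gripper's body presses on something with over 40 N, if the wrist force passes 120 N, or if a joint passes its speed limit or range.

## Working session

There is one attempt and no reset: what is moved stays moved. The work goes in short steps, Python scripts to look and compute and a tool call to move; the robot and the scene stay as the last step left them, time stands still between calls to the robot, and variables do not carry over. Pictures are saved under pics/ and viewed, at most 14 in all, crops included, and the job is handed in when it is done.

Besides the shell and the picture viewer there is one more tool, called after "Emit:" as name([rows], argument=value, ...), one row to a line, values as JSON. jog_arm: Moves the arm, as the interface text tells. Its arguments: {"type":"object","properties":{"deltas":{"type":"array","items":{"type":"object","properties":{"gripper":{"type":"number"},"offset":{"type":"array","items":{"type":"number"}},"rotation":{"type":"array","items":{"type":"number"}}}}},"newtons":{"type":"number"}},"required":["deltas"]}

```bash
mkdir -p pics; ls
python3 - <<'E'
from workcell import manip, imaging
import cv2
for n in("top","side"):
    cv2.imwrite(f"pics/{n}0.png",imaging.camera(n)); m=imaging.camera_model(n); print(n,m)
print(manip.get_obs(), manip.finger_overhang)
E
```

```text
pics
top {'camera_matrix': array([[559.34425777,   0.        , 321.22261548],
       [  0.        , 559.34425777, 248.74661272],
       [  0.        ,   0.        ,   1.        ]]), 'world_to_cam': array([[ 0.02832682, -0.99958933, -0.00433193, -0.03415682],
       [ 0.99786529,  0.02802233,  0.05898828, -0.53801845],
       [-0.05884266, -0.00599364,  0.99824928, -1.59943481],
       [ 0.        ,  0.        ,  0.        ,  1.        ]])}
side {'camera_matrix': array([[586.9082838 ,   0.        , 318.72428661],
       [  0.        , 586.9082838 , 247.24419396],
       [  0.        ,   0.        ,   1.        ]]), 'world_to_cam': array([[ 0.80185534, -0.59709159, -0.02257557, -0.46874781],
       [ 0.39327569,  0.49894518,  0.77226158, -0.30003117],
       [-0.44984692, -0.62812049,  0.63490346, -1.15247951],
       [ 0.        ,  0.        ,  0.        ,  1.        ]])}
{'clock': 0.1, 'joint_pos': array([-1.15460115,  0.33284442, -0.06470258,  1.46081859,  0.0216257 ,
        1.34988269, -0.08849583]), 'joint_velocities': array([-0.00084184, -0.00285417,  0.00189042, -0.00255199, -0.00195742,
       -0.00026214, -0.0007344 ]), 'tau': array([ 7.70792449e-04, -6.26747847e+01,  4.88054124e-02, -3.92427742e+01,
        1.62592629e-02,  6.99681026e-03,  2.19102833e-05]), 'position': array([0.2654104 , 0.56551568, 0.24159166]), 'ee_rot': array([ 2.17626688e-01,  9.76031880e-01, -6.20624615e-04, -9.84308398e-05]), 'ft_force': array([ 0.50618207, -0.99373312, -0.3027555 ]), 'torque': array([ 0.04995265,  0.00862573, -0.02503385]), 'grasp_force': 0.0, 'grip_width': 0.9987030212205886} 0.011
```

View pics/top0.png

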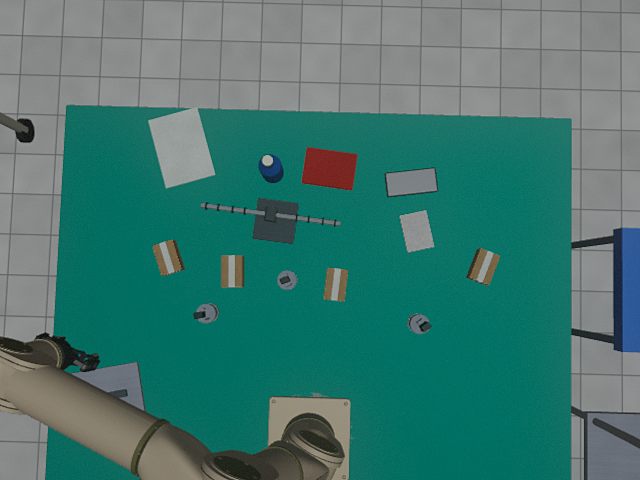

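View pics/side0.png

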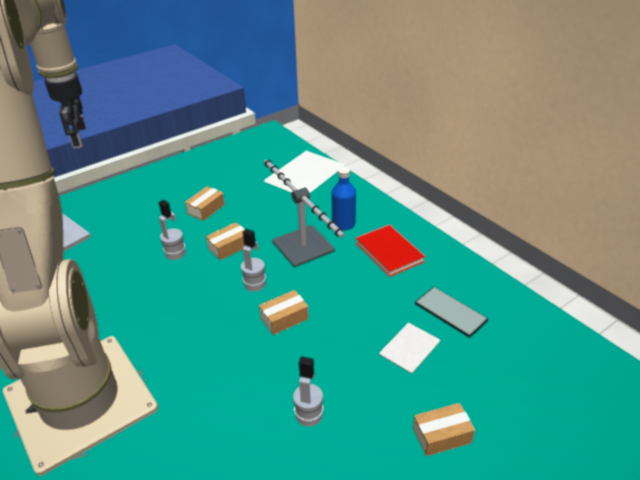

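```bash
cat > h.py <<'E'
import numpy as np, cv2
from workcell import manip, imaging
from scipy.spatial.transform import Rotation as Ro
M={n:imaging.camera_model(n) for n in("top","side")}
def ray(n,u,v):
    m=M[n];K=m["camera_matrix"];T=m["world_to_cam"]
    d=np.array([(u-K[0,2])/K[0,0],-(v-K[1,2])/K[1,1],-1.])
    R=T[:3,:3]; return -R.T@T[:3,3], R.T@d
def onz(n,u,v,z):
    c,d=ray(n,u,v); return c+d*(z-c[2])/d[2]
def proj(n,p):
    m=M[n];K=m["camera_matrix"];q=m["world_to_cam"]@np.append(p,1)
    return np.array([K[0,0]*q[0]/-q[2]+K[0,2],K[1,1]*q[1]/q[2]+K[1,2]])
def blobs(mask,amin):
    k,l,s,c=cv2.connectedComponentsWithStats(mask.astype(np.uint8))
    return [(l==i,s[i],c[i]) for i in range(1,k) if s[i,4]>=amin]
def shot(n,f=None):
    im=imaging.camera(n)
    if f: cv2.imwrite(f,im)
    return im
def rectz(mask,z,n="top"):
    """contour of mask cast onto plane z -> centre, size(long,short), yaw of long side(deg)"""
    c=max(cv2.findContours(mask.astype(np.uint8),0,1)[0],key=cv2.contourArea)[:,0]
    P=np.array([onz(n,u,v,z)[:2] for u,v in c],np.float32)*1000
    (x,y),(w,h),a=cv2.minAreaRect(P)
    if w<h: w,h,a=h,w,a+90
    return np.round([x,y,w,h,(a+90)%180-90],1)
E
python3 - <<'E'
from h import *
t=cv2.imread("pics/top0.png");s=cv2.imread("pics/side0.png")
hs=cv2.cvtColor(t,cv2.COLOR_BGR2HSV);H,S,V=[hs[...,i].astype(int) for i in range(3)]
desk=(H>75)&(H<95)&(S>120)
obj=~desk; obj[:110]=0; obj[:,:70]=0; obj[:,565:]=0
for m,st,c in blobs(obj,60):
    print(np.round(c),st,"z.042",rectz(m,.042),"z.06",rectz(m,.06)[:2],"z5",rectz(m,.005))
tape=(S<60)&(V>170)&obj
for m,st,c in blobs(tape,60): print("tape",np.round(c),rectz(m,.042))
rows=[]
for (u,v) in((206,313),(287,280),(420,323)):
    rows.append(cv2.resize(t[v-20:v+20,u-20:u+20],(260,260),interpolation=2))
r2=[cv2.resize(s[v-40:v+40,u-35:u+35],(260,297),interpolation=2) for u,v in((170,230),(252,260),(306,390))]
cv2.imwrite("pics/c1.png",np.vstack([np.hstack(rows),np.hstack(r2)]))
E
```

```text
[181. 148.] [ 148  110   68   79 3671] z.042 [818.4 391.5 207.5 149.   17.2] z.06 [814.2 386.7] z5 [827.2 401.3 212.3 152.5  17.2]
[455. 112.] [ 259  110  306    9 1465] z.042 [ 933.1 -267.6  878.1   23.4  -88.5] z.06 [ 927.5 -264.9] z5 [ 944.5 -273.1  898.6   23.9  -88.5]
[329. 168.] [ 301  147   57   44 1960] z.042 [769.  -35.  149.5 108.5  83.3] z.06 [765.3 -34.9] z5 [776.6 -35.1 153.  111.   83.3]
[271. 168.] [259 154  24  29 546] z.042 [764.9 132.8  81.3  66.    2. ] z.06 [761.3 130.9] z5 [772.4 136.5  83.2  67.5   2. ]
[411. 182.] [ 385  168   53   29 1215] z.042 [ 735.5 -269.8  144.4   69.4  -82. ] z.06 [ 732.2 -267. ] z5 [ 742.3 -275.4  147.7   71.   -82. ]
[274. 219.] [ 201  198  140   45 2150] z.042 [616.5 130.7 401.1 116.4  84.1] z.06 [614.5 128.9] z5 [620.5 134.4 410.5 119.2  84.1]
[416. 231.] [ 399  210   36   43 1088] z.042 [ 595.7 -288.2  109.4   80.7   13.5] z.06 [ 594.  -285.2] z5 [ 599.2 -294.2  112.    82.6   13.5]
[168. 257.] [152 239  33  37 814] z.042 [501.  415.8  94.9  70.1  20.1] z.06 [500.3 410.8] z5 [502.3 426.2  97.1  71.7  20.1]
[483. 266.] [466 248  34  
[... 189 characters left out ...]
[466.8 229.1] z5 [467.6 238.2  93.3  64.    2.1]
[335. 284.] [323 267  26  35 711] z.042 [438.4 -62.2  92.5  61.4  -5.5] z.06 [438.4 -61.8] z5 [438.2 -63.   94.7  62.9  -5.5]
[287. 280.] [277 270  20  20 314] z.042 [447.3  76.7  53.9  53.7 -88.4] z.06 [447.2  75.5] z5 [447.3  79.2  55.1  55.  -88.4]
[207. 313.] [194 303  25  20 371] z.042 [347.8 301.   67.9  53.4 -88.4] z.06 [348.9 297.3] z5 [345.6 308.7  69.5  54.6 -88.4]
[418. 323.] [407 313  24  21 341] z.042 [ 335.5 -297.5   59.9   58.1   27.9] z.06 [ 336.7 -294.5] z5 [ 333.  -303.8   61.3   59.4   27.9]
[203. 433.] [   70   347   284   133 19028] z.042 [ 18.6 292.3 834.  321.7  81.4] z.06 [ 23.5 288.7] z5 [  8.7 299.8 853.4 329.2  81.4]
```

View pics/c1.png

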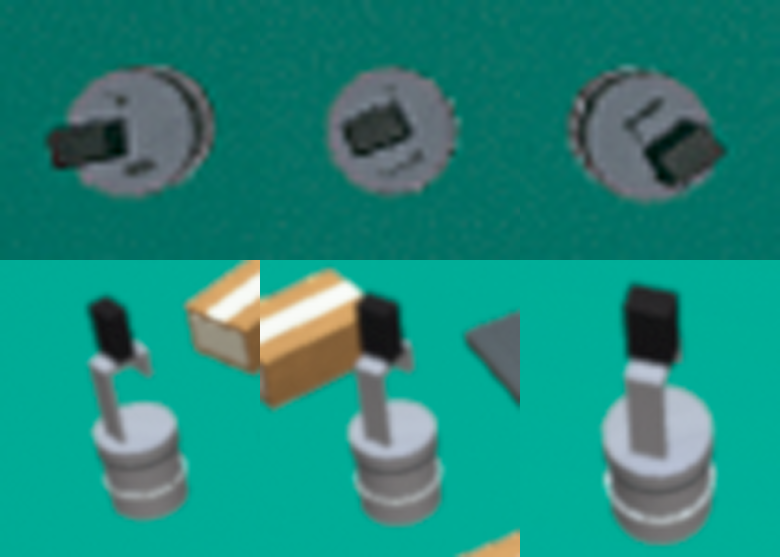

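Run:
```python
from h import *
t=cv2.imread("pics/top0.png")
hs=cv2.cvtColor(t,cv2.COLOR_BGR2HSV);H,S,V=[hs[...,i].astype(int) for i in range(3)]
desk=(H>75)&(H<95)&(S>120)
for (u,v) in((206,313),(287,280),(420,323)):
    w=np.zeros_like(desk);w[v-14:v+15,u-16:u+17]=1
    d=w&(V<85)&~desk
    vals=V[d]; th=cv2.threshold(vals.astype(np.uint8),0,255,cv2.THRESH_OTSU)[0]
    for nm,m in(("dark",d),("top",d&(V>th))):
        b=max(blobs(m,5),key=lambda b:b[1][4]); print(u,nm,th,b[1][4],rectz(b[0],.159))
    lid=w&(V>=85)&~desk
    P=np.array([onz("top",x,y,.06)[:2]*1000 for y,x in np.argwhere(lid)],np.float32)
    print("  lid mec",cv2.minEnclosingCircle(P), P.min(0),P.max(0))
    b=V[v-9:v+9,u-14:u+14]; 
    if u!=287: print(b)
w=np.zeros_like(desk);w[198:245,195:252]=1;w[198:245,300:345]=1
P=np.array([onz("top",x,y,.16)[:2]*1000 for y,x in np.argwhere(w&~desk)],np.float32)
vx,vy,x0,y0=cv2.fitLine(P,cv2.DIST_HUBER,0,.01,.01).ravel()
s=(P-[x0,y0])@[vx,vy]; a=np.array([x0,y0])+s.min()*np.array([vx,vy]);b=np.array([x0,y0])+s.max()*np.array([vx,vy])
print("bar",a,b,(a+b)/2,np.ptp(s),np.degrees(np.arctan2(vy,vx)))
K=w&~desk
```

```text
206 dark 61.0 58 [348.7 293.7  30.   15.9 -78.9]
206 top 61.0 6 [345.  252.4   9.    3.3 -16.3]
  lid mec ((347.9242248535156, 294.741943359375), 31.614540100097656) [322.20535 263.6385 ] [375.67468 325.55002]
[[110 111 111 113 110 110 115 111 114 113 112 116 121 120 115 118 116  94
   74  76  93 104 101 104 113 111 113 109]
 [110 110 114 112 111 109 112 112 111 119 121 125 126 125 123 125 123 120
  111  84  57  79 112 101  96 115 111 111]
 [111 109 112 111 113 113 109 112 124 121 125 127 124 123 123 120 123 124
  124 123 106  60  83 117 101  97 114 114]
 [113 110 113 110 111 110 113 122 123 120 106 107 103 113 122 121 122 122
  125 129 128 106  52  82 106  76 116 112]
 [112 112 114 111 112 114 121 125 125 122 122 108  62  91 124 122 123 124
  123 123 126 117  69  48  86 101  97 114]
 [110 108 112 111 110 116 124 122 126 124 127 121 101 117 124 123 122 124
  122 123 123 125 109  45  73 107  76 116]
 [109 111 112 111 114 126 130 128 133 132 132 130 120 131 124 125 124 121
  123 124 124 127 116  74  66  93  83 107]
 [113 117 117 116 118 134 130 107  89  89  90  71  63  99 127 124 123 1
[... 683 characters left out ...]
5 113 128 105  94 106
  127 122 121 122  99  83 121  98 112 113]
 [116 106  51  26  48  57  68 102 124 125 124 125 122  94  72  64  58  76
  116 124 127 119  81 105 117 109 113 111]
 [113 112 108 106 109 110 114 128 130 130 128 127 120  80  59  81  90 116
  120 127 121  98 107 128 110 113 112 113]
 [111 114 113 116 114 112 115 131 126 126 124 124 123 117 113 119 123 125
  127 121 100 107 113 119 110 110 112 111]
 [113 112 111 114 113 110 111 114 113 120 122 122 123 125 126 126 124 131
  126 109  99 112 113 110 113 111 111 113]]
287 dark 63.0 61 [447.2  74.3  24.9  17.4 -70. ]Traceback (most recent call last):
  File "<stdin>", line 10, in <module>
ValueError: max() iterable argument is empty
```

Run:
```python
from h import *
t=cv2.imread("pics/top0.png")
hs=cv2.cvtColor(t,cv2.COLOR_BGR2HSV);H,S,V=[hs[...,i].astype(int) for i in range(3)]
desk=(H>75)&(H<95)&(S>120)
for (u,v) in((206,313),(420,323)):
    w=np.zeros_like(desk);w[v-14:v+15,u-16:u+17]=1
    lid=w&(V>=85)&~desk
    m=w&(V>38)&(V<72)&(S<90)
    for b in blobs(m,12): print(u,"top",b[1],b[2],rectz(b[0],.159))
    c=(max if u<300 else min)(np.argwhere(lid)[:,1])
    ys=np.argwhere(lid)[:,0]
    print(" lid far edge z.06",onz("top",c,v,.06),"z0",onz("top",c,v,.0),"x range",onz("top",u,ys.max(),.06)[0],onz("top",u,ys.min(),.06)[0])
    if u==420: print(V[v-10:v+10,u-8:u+14])
w=np.zeros_like(desk);w[198:230,195:252]=1;w[198:245,302:345]=1
for lo,hi in((195,252),(302,345),(195,345)):
    ww=w.copy();ww[:,:lo]=0;ww[:,hi:]=0
    P=np.array([onz("top",x,y,.16)[:2]*1000 for y,x in np.argwhere(ww&~desk)],np.float32)
    vx,vy,x0,y0=cv2.fitLine(P,cv2.DIST_HUBER,0,.01,.01).ravel()
    d=np.array([vx,vy]);p=np.array([x0,y0]);s=(P-p)@d; a=p+s.min()*d;b=p+s.max()*d
    print("bar",a,b,(a+b)/2,np.ptp(s),np.degrees(np.arctan2(vy,vx)))
```

```text
206 top [212 305   5  12  14] [215.         310.71428571] [361.3 254.1  30.5   6.6  17.6]
206 top [194 312   9   7  46] [197.7173913  314.73913043] [347.8 298.5  20.5  15.9 -76.3]
 lid far edge z.06 [0.34844418 0.26374742 0.06      ] z0 [0.34479885 0.27493461 0.        ] x range 0.32252518139419434 0.3752761853057426
420 top [422 322   9  10  49] [425.83673469 326.48979592] [ 334.  -296.9   26.9   14.1  -50.1]
 lid far edge z.06 [ 0.33580268 -0.2638943   0.06      ] z0 [ 0.33167369 -0.27289461  0.        ] x range 0.30919304879273424 0.36454274234407175
[[117 114 103 122 137 128 103 109 124 115 114 115 112 114 114 113 116 116
  116 113 115 114]
 [ 94 107 103  83  82  95  81  87 108 110  93 106 115 113 115 114 112 117
  114 113 115 116]
 [ 95  58  59  86 112 120 117 119 123 123 120 116 114 114 116 115 116 115
  114 113 116 113]
 [ 64  77 115 119 125 124 124 122 125 127 123 124 120 114 115 117 113 114
  115 115 117 112]
 [ 78 116 128 125 125 122 121 124 130 127 124 124 124 122 113 113 115 113
  113 113 114 116]
 [119 125 125 123 123 123 126 119  88  79 115 124 122 124 118 113 112 116
 
[... 889 characters left out ...]
 50  31  54  70  64  64  59  58  52  75
  113 117 114 113]
 [103 126 120 123 123 124 125 125  93  29  33  55  64  60  60  62 101 112
  118 117 114 114]
 [ 91 123 126 121 124 125 125 124  97  32  26  36  58  57  89 122 112 118
  115 113 112 114]
 [107 103 111 126 124 122 124 123 122 107  67  56  90  77 116 119 115 113
  116 115 113 113]
 [113 107 102 109 126 124 126 125 125 126 120 114 103 112 118 115 113 115
  113 113 115 114]]
bar [623.7772  167.77902] [637.98804 301.9102 ] [630.8826 234.8446] 134.88184 83.952225
bar [598.8576  -67.31245] [609.73016  33.9312 ] [604.2939   -16.690624] 101.825775 83.870476
bar [598.92413 -67.32078] [637.95703 301.91238] [618.44055 117.29581] 371.2906 83.96548
```

```bash
cat >> h.py <<'E'
def to(x,y,z,psi):
    """mm, deg heading of tool y: print turn (tool axes) and then shift after the turn (mm)"""
    o=manip.get_obs(); R=Ro.from_quat(o["ee_rot"]).as_matrix(); a=np.radians(psi)
    best=None
    for k in(0,np.pi):
        c,s=np.cos(a+k),np.sin(a+k); D=np.array([[-s,c,0],[c,s,0],[0,0,-1]]).T
        rv=Ro.from_matrix(R.T@D).as_rotvec(degrees=True)
        if best is None or np.linalg.norm(rv)<np.linalg.norm(best[0]): best=(rv,D)
    d=np.array([x,y,z])-o["position"]*1000
    print("turn",best[0].round(1),"shift",(best[1].T@d).round(1),"| at",(o["position"]*1000).round(1),"q7",o["joint_pos"][6].round(2),"t",o["clock"],"F",o["ft_force"].round(1),"w",round(o["grip_width"],2),o["grasp_force"])
E
python3 -c "
from h import *
to(447,75,242,20)"
```

```text
turn [-0.1  0.  44.9] shift [-5.23e+02  2.90e+00 -4.00e-01] | at [265.4 565.5 241.6] q7 -0.09 t 0.1 F [ 0.5 -1.  -0.3] w 1.0 0.0
```

Emit:
jog_arm([
  {"gripper":1,"offset":[0,0,0],"rotation":[0,0,7.5]},
  {"gripper":1,"offset":[0,0,0],"rotation":[0,0,7.5]},
  {"gripper":1,"offset":[0,0,0],"rotation":[0,0,7.5]},
  {"gripper":1,"offset":[0,0,0],"rotation":[0,0,7.5]},
  {"gripper":1,"offset":[0,0,0],"rotation":[0,0,7.5]},
  {"gripper":1,"offset":[0,0,0],"rotation":[0,0,7.5]},
  {"gripper":1,"offset":[-0.03,0,0],"rotation":[0,0,0]},
  {"gripper":1,"offset":[-0.04,0,0],"rotation":[0,0,0]},
  {"gripper":1,"offset":[-0.04,0,0],"rotation":[0,0,0]},
  {"gripper":1,"offset":[-0.04,0,0],"rotation":[0,0,0]},
  {"gripper":1,"offset":[-0.04,0,0],"rotation":[0,0,0]},
  {"gripper":1,"offset":[-0.04,0,0],"rotation":[0,0,0]},
  {"gripper":1,"offset":[-0.04,0,0],"rotation":[0,0,0]},
  {"gripper":1,"offset":[-0.04,0,0],"rotation":[0,0,0]},
  {"gripper":1,"offset":[-0.04,0,0],"rotation":[0,0,0]},
  {"gripper":1,"offset":[-0.04,0,0],"rotation":[0,0,0]},
  {"gripper":1,"offset":[-0.04,0,0],"rotation":[0,0,0]},
  {"gripper":1,"offset":[-0.04,0,0],"rotation":[0,0,0]},
  {"gripper":1,"offset":[-0.033,0.003,0],"rotation":[0,0,0]},
  {"gripper":1,"offset":[-0.02,0,0],"rotation":[0,0,0]},
])

```text
clock: 2.1
position: [0.4466, 0.0722, 0.2422]
ee_rot: [0.576, 0.818, 0.0, 0.0]
ft_force: [0.2, 0.3, -0.4]
grip_width: 1.0
grasp_force: 0.0
```

```bash
python3 -c "
from h import *
to(447,75,135,20)
s=shot('side');p=proj('side',[.447,.075,.16]);print(p)
u,v=p.astype(int)
cv2.imwrite('pics/c2.png',cv2.resize(s[v-80:v+80,u-100:u+100],(600,480),interpolation=2))"
```

```text
turn [ 0.   0.  -0.3] shift [  2.5   1.3 107.2] | at [446.6  72.2 242.2] q7 0.05 t 2.1 F [ 0.2  0.3 -0.4] w 1.0 0.0
[247.02027924 230.64296742]
```

View pics/c2.png

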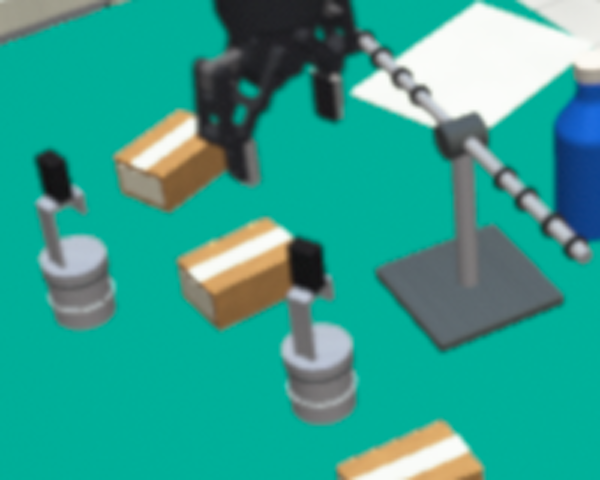

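Emit:
jog_arm([
  {"gripper":1,"offset":[0.0025,0.0013,0.03],"rotation":[0,0,0]},
  {"gripper":1,"offset":[0,0,0.03],"rotation":[0,0,0]},
  {"gripper":1,"offset":[0,0,0.025],"rotation":[0,0,0]},
  {"gripper":1,"offset":[0,0,0.015],"rotation":[0,0,0]},
  {"gripper":1,"offset":[0,0,0.007],"rotation":[0,0,0]},
  {"gripper":0,"offset":[0,0,0],"rotation":[0,0,0]},
  {"gripper":0,"offset":[0,0,0],"rotation":[0,0,0]},
  {"gripper":0,"offset":[0,0,0],"rotation":[0,0,0]},
  {"gripper":0,"offset":[0,0,0],"rotation":[0,0,0]},
  {"gripper":0,"offset":[0,0,0],"rotation":[0,0,0]},
  {"gripper":0,"offset":[0,0,0],"rotation":[0,0,0]},
  {"gripper":0,"offset":[0,0,0],"rotation":[0,0,0]},
  {"gripper":0,"offset":[0,0,0],"rotation":[0,0,0]},
], newtons=50)

```text
clock: 3.45
position: [0.4468, 0.0779, 0.136]
ee_rot: [0.575, 0.818, 0.001, 0.0]
ft_force: [-1.6, -0.5, 6.2]
grip_width: 0.185
grasp_force: 49.4
```

```bash
python3 -c "
from h import *
to(627.3-.9945*70,201.8+.105*70,216,-6)"
```

```text
turn [ 0.1 -0.  25.9] shift [142.1  96.5 -80. ] | at [446.8  77.9 136. ] q7 0.1 t 3.45 F [-1.6 -0.5  6.2] w 0.19 49.40313986595214
```

Emit:
jog_arm([
  {"gripper":0,"offset":[0,0,-0.02],"rotation":[0,0,0]},
  {"gripper":0,"offset":[0,0,-0.03],"rotation":[0,0,0]},
  {"gripper":0,"offset":[0,0,-0.03],"rotation":[0,0,0]},
  {"gripper":0,"offset":[0,0,0],"rotation":[0,0,6.5]},
  {"gripper":0,"offset":[0,0,0],"rotation":[0,0,6.5]},
  {"gripper":0,"offset":[0,0,0],"rotation":[0,0,6.5]},
  {"gripper":0,"offset":[0,0,0],"rotation":[0,0,6.4]},
  {"gripper":0,"offset":[0.02,0.014,0],"rotation":[0,0,0]},
  {"gripper":0,"offset":[0.025,0.017,0],"rotation":[0,0,0]},
  {"gripper":0,"offset":[0.025,0.017,0],"rotation":[0,0,0]},
  {"gripper":0,"offset":[0.025,0.017,0],"rotation":[0,0,0]},
  {"gripper":0,"offset":[0.025,0.017,0],"rotation":[0,0,0]},
  {"gripper":0,"offset":[0.022,0.0145,0],"rotation":[0,0,0]},
  {"gripper":0,"offset":[0,0,0],"rotation":[0,0,0]},
  {"gripper":0,"offset":[0,0,0],"rotation":[0,0,0]},
  {"gripper":0,"offset":[0,0,0],"rotation":[0,0,0]},
])

```text
clock: 5.05
position: [0.5569, 0.2079, 0.215]
ee_rot: [0.744, 0.669, -0.0, -0.0]
ft_force: [0.5, -0.1, -1.5]
grip_width: 0.179
grasp_force: 49.5
```

```bash
python3 -c "
from h import *
to(627.3,201.8,216,-6)
o=manip.get_obs()['position']
for n in('top','side'):
  s=shot(n,'pics/%s_a.png'%n);p=proj(n,[.59,.205,.15]);u,v=p.astype(int);print(n,u,v)
  cv2.imwrite('pics/c3%s.png'%n,cv2.resize(s[v-50:v+50,u-65:u+65],(390,300),interpolation=2))
a=cv2.imread('pics/c3top.png');b=cv2.imread('pics/c3side.png');cv2.imwrite('pics/c3.png',np.hstack([a,b]))"
```

```text
turn [-0.   0.  -0.1] shift [ 1.3 70.6 -1. ] | at [556.9 207.9 215. ] q7 -0.44 t 5.05 F [ 0.5 -0.1 -1.5] w 0.18 49.5234739780426
top 237 224
side 269 186
```

View pics/c3.png

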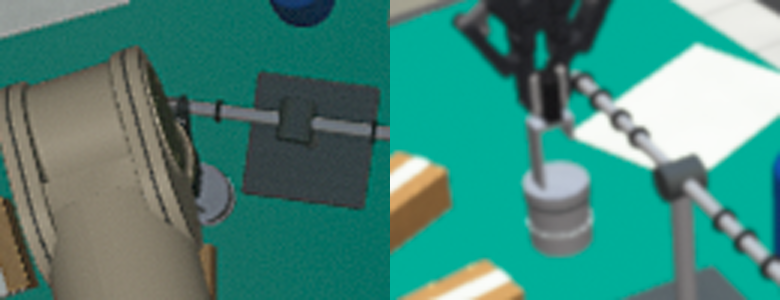

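```bash
python3 -c "
from h import *
p=np.array([.5569,.2079,.140]);print(proj('side',p),proj('side',p+[.001,.01,0])-proj('side',p),proj('side',p+[.01,-.001,0])-proj('side',p),proj('side',p+[0,0,.01])-proj('side',p))
s=cv2.imread('pics/side_a.png');h=cv2.cvtColor(s,cv2.COLOR_BGR2HSV);print(h[190:206:2,246:274:2,2]);print(h[190:206:4,246:274:4,1])"
```

```text
[257.99384653 194.09400904] [-1.80855059 -1.93010378] [ 3.65301205 -1.24924827] [-0.36018878 -3.38576812]
[[175 175 143  92 127 181 190 196 190 183 180 176 175 175]
 [175 175 159  95 130 199 208 208 209 208 204 186 177 176]
 [175 178 187 101 124 196 211 211 210 210 210 206 180 175]
 [175 183 200 133 120 194 212 212 213 213 213 207 168 174]
 [175 168 203 195 147 192 209 210 211 213 209 173 137 173]
 [175 145 153 195 202 206 209 208 205 193 162 114 126 173]
 [175 149  93 116 141 159 161 158 141 124 112  98 130 173]
 [175 166  97  92 105 113 116 117 115 106  95  94 132 174]]
[[255 194  28  72  71 160 255]
 [255  41   6  28  28  28 145]
 [255  29  17  29  29  29 121]
 [255  16  14  21  13   2 171]]
```

Emit:
jog_arm([
  {"gripper":0,"offset":[0.0045,0.01,0],"rotation":[0,0,0]},
  {"gripper":0,"offset":[0,0.015,0],"rotation":[0,0,0]},
  {"gripper":0,"offset":[0,0.015,0],"rotation":[0,0,0]},
  {"gripper":0,"offset":[0,0.015,0],"rotation":[0,0,0]},
  {"gripper":0,"offset":[0,0.01,0],"rotation":[0,0,0]},
  {"gripper":0,"offset":[0,0.0055,0],"rotation":[0,0,0]},
  {"gripper":0,"offset":[0,0,0],"rotation":[0,0,0]},
  {"gripper":0,"offset":[0,0,0.007],"rotation":[0,0,0]},
  {"gripper":0,"offset":[0,0,0.007],"rotation":[0,0,0]},
  {"gripper":0,"offset":[0,0,0.006],"rotation":[0,0,0]},
  {"gripper":0,"offset":[0,0,0.003],"rotation":[0,0,0]},
])

```text
clock: 6.25
position: [0.6272, 0.2059, 0.1912]
ee_rot: [0.743, 0.669, -0.001, -0.0]
ft_force: [0.3, -0.2, -2.2]
grip_width: 0.178
grasp_force: 49.5
```

```bash
python3 -c "
from h import *
to(627.3,201.8,180,-6)
n='side'
s=shot(n,'pics/%s_a.png'%n);p=proj(n,[.627,.205,.17]);u,v=p.astype(int)
cv2.imwrite('pics/c4.png',cv2.resize(s[v-60:v+60,u-80:u+80],(640,480),interpolation=2))"
```

```text
turn [-0.1  0.  -0. ] shift [-4.1  0.5 11.2] | at [627.2 205.9 191.2] q7 -0.36 t 6.25 F [ 0.3 -0.2 -2.2] w 0.18 49.508541226387024
```

View pics/c4.png

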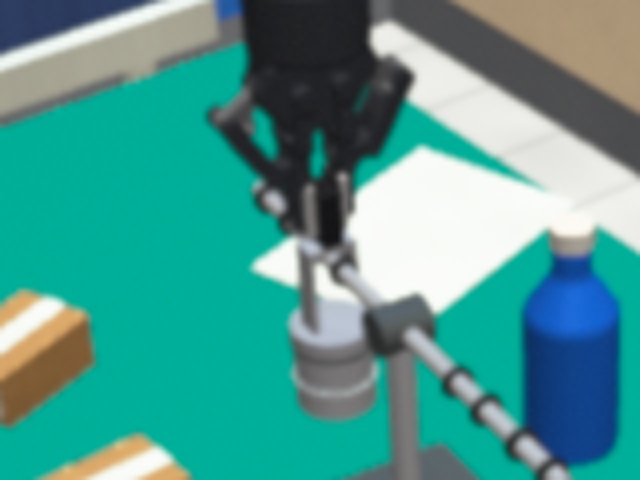

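Emit:
jog_arm([
  {"gripper":0,"offset":[0,0,0.003],"rotation":[0,0,0]},
  {"gripper":0,"offset":[0,0,0.003],"rotation":[0,0,0]},
  {"gripper":0,"offset":[0,0,0.003],"rotation":[0,0,0]},
  {"gripper":0,"offset":[0,0,0.003],"rotation":[0,0,0]},
  {"gripper":0,"offset":[0,0,0],"rotation":[0,0,0]},
  {"gripper":0,"offset":[0,0,0],"rotation":[0,0,0]},
  {"gripper":0,"offset":[0,0,0],"rotation":[0,0,0]},
])

```text
clock: 7.0
position: [0.628, 0.2061, 0.1804]
ee_rot: [0.743, 0.669, 0.0, -0.0]
ft_force: [0.0, 1.8, 1.0]
grip_width: 0.179
grasp_force: 50.1
```

Emit:
jog_arm([
  {"gripper":0.5,"offset":[0,0,0],"rotation":[0,0,0]},
  {"gripper":0.5,"offset":[0,0,0],"rotation":[0,0,0]},
  {"gripper":0.5,"offset":[0,0,0],"rotation":[0,0,0]},
  {"gripper":0.5,"offset":[0,0,0],"rotation":[0,0,0]},
  {"gripper":0.5,"offset":[0,0,-0.01],"rotation":[0,0,0]},
  {"gripper":0.5,"offset":[0,0,-0.02],"rotation":[0,0,0]},
  {"gripper":0.5,"offset":[0,0,-0.03],"rotation":[0,0,0]},
  {"gripper":1,"offset":[0,0,-0.03],"rotation":[0,0,0]},
  {"gripper":1,"offset":[0,0,0],"rotation":[0,0,0]},
])

```text
clock: 7.9
position: [0.6296, 0.206, 0.276]
ee_rot: [0.743, 0.669, 0.004, 0.001]
ft_force: [-0.2, -0.6, 0.3]
grip_width: 0.82
grasp_force: 0.0
```

```bash
python3 -c "
from h import *
to(334,-297,260,39)
n='side'
s=shot(n,'pics/%s_a.png'%n);p=proj(n,[.627,.15,.17]);u,v=p.astype(int)
cv2.imwrite('pics/c5.png',cv2.resize(s[v-60:v+60,u-80:u+80],(640,480),interpolation=2))"
```

```text
turn [  0.4  -0.1 -45.1] shift [-204.9 -546.3   16. ] | at [629.6 206.  276. ] q7 -0.37 t 7.9 F [-0.2 -0.6  0.3] w 0.82 0.0
```

View pics/c5.png

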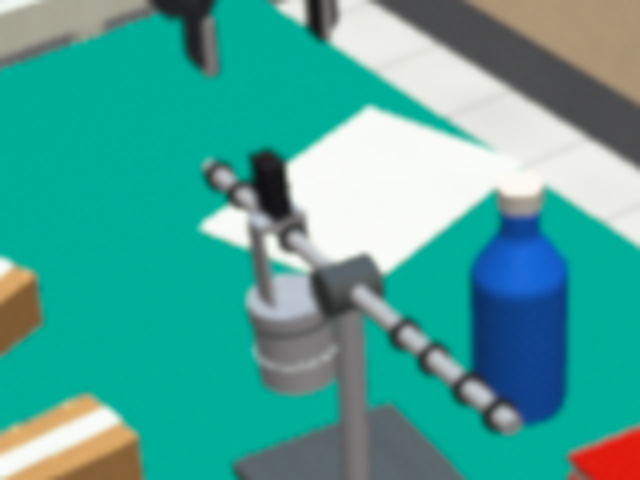

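Emit:
jog_arm([
  {"gripper":1,"offset":[0,0,0],"rotation":[0,0,-7.5]},
  {"gripper":1,"offset":[0,0,0],"rotation":[0,0,-7.5]},
  {"gripper":1,"offset":[0,0,0],"rotation":[0,0,-7.5]},
  {"gripper":1,"offset":[0,0,0],"rotation":[0,0,-7.5]},
  {"gripper":1,"offset":[0,0,0],"rotation":[0,0,-7.5]},
  {"gripper":1,"offset":[0,0,0],"rotation":[0,0,-7.5]},
  {"gripper":1,"offset":[-0.011,-0.03,0],"rotation":[0,0,0]},
  {"gripper":1,"offset":[-0.015,-0.04,0],"rotation":[0,0,0]},
  {"gripper":1,"offset":[-0.015,-0.04,0],"rotation":[0,0,0]},
  {"gripper":1,"offset":[-0.015,-0.04,0],"rotation":[0,0,0]},
  {"gripper":1,"offset":[-0.015,-0.04,0],"rotation":[0,0,0]},
  {"gripper":1,"offset":[-0.015,-0.04,0],"rotation":[0,0,0]},
  {"gripper":1,"offset":[-0.015,-0.04,0],"rotation":[0,0,0]},
  {"gripper":1,"offset":[-0.015,-0.04,0],"rotation":[0,0,0]},
  {"gripper":1,"offset":[-0.015,-0.04,0],"rotation":[0,0,0]},
  {"gripper":1,"offset":[-0.015,-0.04,0],"rotation":[0,0,0]},
  {"gripper":1,"offset":[-0.015,-0.04,0],"rotation":[0,0,0]},
  {"gripper":1,"offset":[-0.015,-0.04,0],"rotation":[0,0,0]},
  {"gripper":1,"offset":[-0.015,-0.04,0],"rotation":[0,0,0]},
  {"gripper":1,"offset":[-0.014,-0.036,0.016],"rotation":[0.4,0,0]},
])

```text
clock: 9.95
position: [0.3312, -0.299, 0.2553]
ee_rot: [0.431, 0.902, -0.003, -0.0]
ft_force: [0.9, 0.4, -1.4]
grip_width: 0.999
grasp_force: 0.0
```

```bash
python3 -c "
from h import *
to(334,-297,136,39)"
```

```text
turn [-0.3  0.1 -0.1] shift [ -0.2   3.4 119.3] | at [ 331.2 -299.   255.3] q7 1.21 t 9.95 F [ 0.9  0.4 -1.4] w 1.0 0.0
```

Emit:
jog_arm([
  {"gripper":1,"offset":[0,0,0.03],"rotation":[0,0,0]},
  {"gripper":1,"offset":[0,0,0.03],"rotation":[0,0,0]},
  {"gripper":1,"offset":[0,0,0.03],"rotation":[0,0,0]},
  {"gripper":1,"offset":[0,0,0.022],"rotation":[0,0,0]},
  {"gripper":1,"offset":[0,0,0.012],"rotation":[0,0,0]},
  {"gripper":0,"offset":[0,0,0],"rotation":[0,0,0]},
  {"gripper":0,"offset":[0,0,0],"rotation":[0,0,0]},
  {"gripper":0,"offset":[0,0,0],"rotation":[0,0,0]},
  {"gripper":0,"offset":[0,0,0],"rotation":[0,0,0]},
  {"gripper":0,"offset":[0,0,0],"rotation":[0,0,0]},
  {"gripper":0,"offset":[0,0,0],"rotation":[0,0,0]},
  {"gripper":0,"offset":[0,0,0],"rotation":[0,0,0]},
  {"gripper":0,"offset":[0,0,0],"rotation":[0,0,0]},
])

```text
clock: 11.25
position: [0.332, -0.2974, 0.1308]
ee_rot: [0.431, 0.902, -0.003, -0.001]
ft_force: [-0.3, 1.6, 5.9]
grip_width: 0.182
grasp_force: 50.3
```

```bash
python3 -c "
from h import *
to(602.1-.9945*70,-36.9+.105*70,228,-6)"
```

```text
turn [-0.3  0.2 45. ] shift [287.3 171.4 -97.2] | at [ 332.  -297.4  130.8] q7 1.32 t 11.25 F [-0.3  1.6  5.9] w 0.18 50.30652344226837
```

Emit:
jog_arm([
  {"gripper":0,"offset":[0,0,-0.02],"rotation":[0,0,0]},
  {"gripper":0,"offset":[0,0,-0.035],"rotation":[0,0,0]},
  {"gripper":0,"offset":[0,0,-0.038],"rotation":[-0.3,0.2,0]},
  {"gripper":0,"offset":[0,0,0],"rotation":[0,0,7.5]},
  {"gripper":0,"offset":[0,0,0],"rotation":[0,0,7.5]},
  {"gripper":0,"offset":[0,0,0],"rotation":[0,0,7.5]},
  {"gripper":0,"offset":[0,0,0],"rotation":[0,0,7.5]},
  {"gripper":0,"offset":[0,0,0],"rotation":[0,0,7.5]},
  {"gripper":0,"offset":[0,0,0],"rotation":[0,0,7.5]},
  {"gripper":0,"offset":[0.024,0.0145,0],"rotation":[0,0,0]},
  {"gripper":0,"offset":[0.032,0.019,0],"rotation":[0,0,0]},
  {"gripper":0,"offset":[0.032,0.019,0],"rotation":[0,0,0]},
  {"gripper":0,"offset":[0.032,0.019,0],"rotation":[0,0,0]},
  {"gripper":0,"offset":[0.032,0.019,0],"rotation":[0,0,0]},
  {"gripper":0,"offset":[0.032,0.019,0],"rotation":[0,0,0]},
  {"gripper":0,"offset":[0.032,0.019,0],"rotation":[0,0,0]},
  {"gripper":0,"offset":[0.032,0.019,0],"rotation":[0,0,0]},
  {"gripper":0,"offset":[0.025,0.015,0],"rotation":[0,0,0]},
  {"gripper":0,"offset":[0.015,0.009,0],"rotation":[0,0,0]},
  {"gripper":0,"offset":[0,0,0],"rotation":[0,0,0]},
])

```text
clock: 13.25
position: [0.5335, -0.0266, 0.2223]
ee_rot: [0.742, 0.67, -0.001, -0.002]
ft_force: [-0.0, -0.5, -2.0]
grip_width: 0.181
grasp_force: 49.1
```

Emit:
jog_arm([
  {"gripper":0,"offset":[0,0,0],"rotation":[0,0,0]},
  {"gripper":0,"offset":[0,0,0],"rotation":[0,0,0]},
])

```text
clock: 13.45
position: [0.5323, -0.0303, 0.223]
ee_rot: [0.744, 0.668, -0.001, -0.002]
ft_force: [-0.5, -0.1, -2.8]
grip_width: 0.178
grasp_force: 49.1
```

```bash
python3 -c "
from h import *
to(602.1,-36.9,224,-6)
s=shot('side','pics/side_a.png');p=proj('side',[.56,-.03,.18]);u,v=p.astype(int)
cv2.imwrite('pics/c6.png',cv2.resize(s[v-60:v+60,u-80:u+80],(640,480),interpolation=2))
o=manip.get_obs()['position'];print('lid pred',proj('side',o-[0,0,.071]),u,v)
e=np.array([.6021,-.0369,.16])-.03*np.array([.105,.9945,0]);print('end px level',proj('side',e),'up12',proj('side',e+[0,0,.0148]))"
```

```text
turn [-0.2 -0.1 -0.2] shift [ 0.7 70.1 -1. ] | at [532.3 -30.3 223. ] q7 -0.08 t 13.45 F [-0.5 -0.1 -2.8] w 0.18 49.05089020729065
lid pred [306.16464306 241.83139029] 316 226
end px level [340.64968697 235.40604639] up12 [340.65750937 230.03236605]
```

View pics/c6.png

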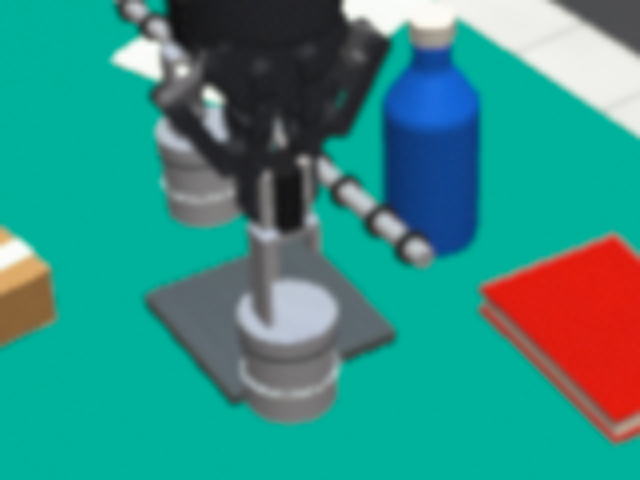

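Emit:
jog_arm([
  {"gripper":0,"offset":[0.0015,0.01,0],"rotation":[0,0,0]},
  {"gripper":0,"offset":[0,0.015,0],"rotation":[0,0,0]},
  {"gripper":0,"offset":[0,0.015,0],"rotation":[0,0,0]},
  {"gripper":0,"offset":[0,0.015,0],"rotation":[0,0,0]},
  {"gripper":0,"offset":[0,0.01,0],"rotation":[0,0,0]},
  {"gripper":0,"offset":[0,0.005,0],"rotation":[0,0,0]},
  {"gripper":0,"offset":[0,0,0],"rotation":[0,0,0]},
  {"gripper":0,"offset":[0,0,0.007],"rotation":[0,0,0]},
  {"gripper":0,"offset":[0,0,0.007],"rotation":[0,0,0]},
  {"gripper":0,"offset":[0,0,0.006],"rotation":[0,0,0]},
  {"gripper":0,"offset":[0,0,0.003],"rotation":[0,0,0]},
  {"gripper":0,"offset":[0,0,0.003],"rotation":[0,0,0]},
  {"gripper":0,"offset":[0,0,0.003],"rotation":[0,0,0]},
  {"gripper":0,"offset":[0,0,0.003],"rotation":[0,0,0]},
  {"gripper":0,"offset":[0,0,0.003],"rotation":[0,0,0]},
  {"gripper":0,"offset":[0,0,0],"rotation":[0,0,0]},
  {"gripper":0,"offset":[0,0,0],"rotation":[0,0,0]},
])

```text
clock: 15.2
position: [0.6025, -0.0344, 0.1877]
ee_rot: [0.743, 0.669, -0.001, -0.002]
ft_force: [-0.5, -0.1, -2.3]
grip_width: 0.181
grasp_force: 49.3
```

```bash
python3 -c "
from h import *
to(602.1,-36.9,174,-6)
s=shot('side','pics/side_a.png');p=proj('side',[.60,0.05,.16]);u,v=p.astype(int)
cv2.imwrite('pics/c7.png',cv2.resize(s[v-60:v+60,u-80:u+80],(640,480),interpolation=2))"
```

```text
turn [-0.2 -0.1 -0. ] shift [-2.5 -0.2 13.7] | at [602.5 -34.4 187.7] q7 -0.01 t 15.2 F [-0.5 -0.1 -2.3] w 0.18 49.272302985191345
```

View pics/c7.png

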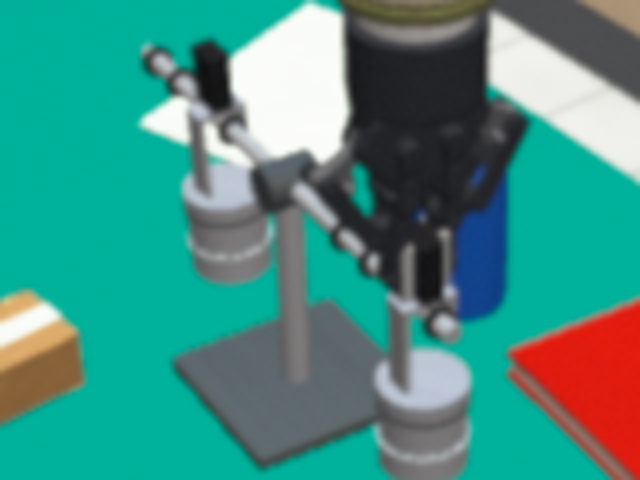

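Emit:
jog_arm([
  {"gripper":0,"offset":[0,0,0.003],"rotation":[0,0,0]},
  {"gripper":0,"offset":[0,0,0.003],"rotation":[0,0,0]},
  {"gripper":0,"offset":[0,0,0.003],"rotation":[0,0,0]},
  {"gripper":0,"offset":[0,0,0.003],"rotation":[0,0,0]},
  {"gripper":0,"offset":[0,0,0.002],"rotation":[0,0,0]},
  {"gripper":0,"offset":[0,0,0],"rotation":[0,0,0]},
  {"gripper":0,"offset":[0,0,0],"rotation":[0,0,0]},
  {"gripper":0,"offset":[0,0,0],"rotation":[0,0,0]},
  {"gripper":0,"offset":[0,0,0],"rotation":[0,0,0]},
])

```text
clock: 16.15
position: [0.6025, -0.0345, 0.1738]
ee_rot: [0.743, 0.669, -0.001, -0.002]
ft_force: [1.6, -2.4, -0.3]
grip_width: 0.182
grasp_force: 49.4
```

Emit:
jog_arm([
  {"gripper":0,"offset":[0,0,0.002],"rotation":[0,0,0]},
  {"gripper":0,"offset":[0,0,0.002],"rotation":[0,0,0]},
  {"gripper":0,"offset":[0,0,0],"rotation":[0,0,0]},
  {"gripper":0,"offset":[0,0,0],"rotation":[0,0,0]},
  {"gripper":0.5,"offset":[0,0,0],"rotation":[0,0,0]},
  {"gripper":0.5,"offset":[0,0,0],"rotation":[0,0,0]},
  {"gripper":0.5,"offset":[0,0,0],"rotation":[0,0,0]},
  {"gripper":0.5,"offset":[0,0,0],"rotation":[0,0,0]},
  {"gripper":0.5,"offset":[0,0,-0.01],"rotation":[0,0,0]},
  {"gripper":0.5,"offset":[0,0,-0.02],"rotation":[0,0,0]},
  {"gripper":0.5,"offset":[0,0,-0.03],"rotation":[0,0,0]},
  {"gripper":1,"offset":[0,0,-0.04],"rotation":[0,0,0]},
  {"gripper":1,"offset":[0,0,0],"rotation":[0,0,0]},
  {"gripper":1,"offset":[0,0,0],"rotation":[0,0,0]},
])

```text
clock: 17.55
position: [0.6033, -0.0347, 0.2713]
ee_rot: [0.743, 0.669, 0.0, -0.001]
ft_force: [-0.5, 0.1, -0.2]
grip_width: 0.978
grasp_force: 0.0
```

```bash
python3 -c "
from h import *
to(348,298,260,14)
s=shot('side','pics/side_a.png');p=proj('side',[.60,0.12,.16]);u,v=p.astype(int)
cv2.imwrite('pics/c8.png',cv2.resize(s[v-60:v+60,u-80:u+80],(640,480),interpolation=2))"
```

```text
turn [ -0.1  -0.1 -20. ] shift [ 384.6 -167.2   11.3] | at [603.3 -34.7 271.3] q7 -0.03 t 17.55 F [-0.5  0.1 -0.2] w 0.98 0.0
```

View pics/c8.png

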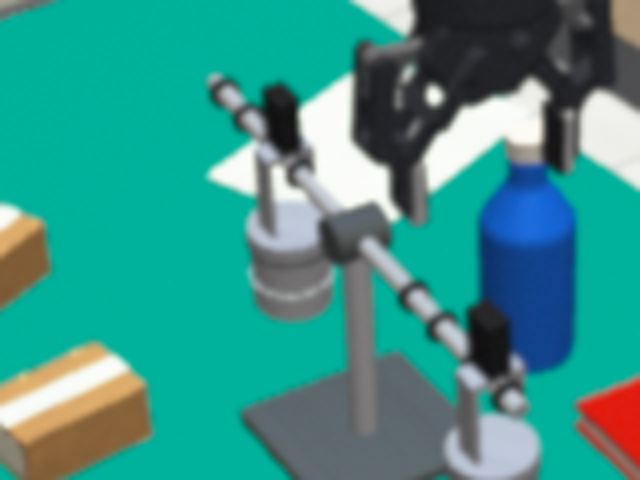

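Emit:
jog_arm([
  {"gripper":1,"offset":[0,0,0],"rotation":[0,0,-7]},
  {"gripper":1,"offset":[0,0,0],"rotation":[0,0,-7]},
  {"gripper":1,"offset":[0,0,0],"rotation":[0,0,-6]},
  {"gripper":1,"offset":[0.033,-0.0132,0],"rotation":[0,0,0]},
  {"gripper":1,"offset":[0.032,-0.014,0],"rotation":[0,0,0]},
  {"gripper":1,"offset":[0.032,-0.014,0],"rotation":[0,0,0]},
  {"gripper":1,"offset":[0.032,-0.014,0],"rotation":[0,0,0]},
  {"gripper":1,"offset":[0.032,-0.014,0],"rotation":[0,0,0]},
  {"gripper":1,"offset":[0.032,-0.014,0],"rotation":[0,0,0]},
  {"gripper":1,"offset":[0.032,-0.014,0],"rotation":[0,0,0]},
  {"gripper":1,"offset":[0.032,-0.014,0],"rotation":[0,0,0]},
  {"gripper":1,"offset":[0.032,-0.014,0],"rotation":[0,0,0]},
  {"gripper":1,"offset":[0.032,-0.014,0],"rotation":[0,0,0]},
  {"gripper":1,"offset":[0.032,-0.014,0],"rotation":[0,0,0]},
  {"gripper":1,"offset":[0.032,-0.014,0.011],"rotation":[0,0,0]},
  {"gripper":1,"offset":[0,0,0],"rotation":[0,0,0]},
  {"gripper":1,"offset":[0,0,0],"rotation":[0,0,0]},
  {"gripper":1,"offset":[0,0,0],"rotation":[0,0,0]},
])

```text
clock: 19.4
position: [0.3482, 0.2978, 0.2599]
ee_rot: [0.616, 0.787, -0.001, -0.002]
ft_force: [0.6, -0.5, 0.1]
grip_width: 1.001
grasp_force: 0.0
```

```bash
python3 -c "
from h import *
to(348,298,135,14)"
```

```text
turn [-0.2 -0.1 -0.1] shift [ 3.000e-01 -1.000e-01  1.249e+02] | at [348.2 297.8 259.9] q7 -0.56 t 19.4 F [ 0.6 -0.5  0.1] w 1.0 0.0
```

Emit:
jog_arm([
  {"gripper":1,"offset":[0,0,0.03],"rotation":[0,0,0]},
  {"gripper":1,"offset":[0,0,0.03],"rotation":[0,0,0]},
  {"gripper":1,"offset":[0,0,0.03],"rotation":[0,0,0]},
  {"gripper":1,"offset":[0,0,0.023],"rotation":[0,0,0]},
  {"gripper":1,"offset":[0,0,0.012],"rotation":[0,0,0]},
  {"gripper":0,"offset":[0,0,0],"rotation":[0,0,0]},
  {"gripper":0,"offset":[0,0,0],"rotation":[0,0,0]},
  {"gripper":0,"offset":[0,0,0],"rotation":[0,0,0]},
  {"gripper":0,"offset":[0,0,0],"rotation":[0,0,0]},
  {"gripper":0,"offset":[0,0,0],"rotation":[0,0,0]},
  {"gripper":0,"offset":[0,0,0],"rotation":[0,0,0]},
  {"gripper":0,"offset":[0,0,0],"rotation":[0,0,0]},
  {"gripper":0,"offset":[0,0,0],"rotation":[0,0,0]},
])

```text
clock: 20.7
position: [0.3477, 0.2995, 0.136]
ee_rot: [0.616, 0.788, 0.0, -0.002]
ft_force: [0.5, -0.3, 5.5]
grip_width: 0.18
grasp_force: 52.3
```

```bash
python3 -c "
from h import *
to(634.7-.9945*70,271.4+.105*70,224,-6)"
```

```text
turn [-0.1 -0.2 20. ] shift [  2.1 218.4 -88. ] | at [347.7 299.5 136. ] q7 -0.56 t 20.7 F [ 0.5 -0.3  5.5] w 0.18 52.28330969810486
```

Emit:
jog_arm([
  {"gripper":0,"offset":[0,0,-0.02],"rotation":[0,0,0]},
  {"gripper":0,"offset":[0,0,-0.035],"rotation":[0,0,0]},
  {"gripper":0,"offset":[0,0,-0.035],"rotation":[-0.1,-0.2,0]},
  {"gripper":0,"offset":[0,0,0],"rotation":[0,0,7]},
  {"gripper":0,"offset":[0,0,0],"rotation":[0,0,7]},
  {"gripper":0,"offset":[0,0,0],"rotation":[0,0,6]},
  {"gripper":0,"offset":[0.003,0.024,0],"rotation":[0,0,0]},
  {"gripper":0,"offset":[0,0.03,0],"rotation":[0,0,0]},
  {"gripper":0,"offset":[0,0.03,0],"rotation":[0,0,0]},
  {"gripper":0,"offset":[0,0.03,0],"rotation":[0,0,0]},
  {"gripper":0,"offset":[0,0.03,0],"rotation":[0,0,0]},
  {"gripper":0,"offset":[0,0.03,0],"rotation":[0,0,0]},
  {"gripper":0,"offset":[0,0.025,0],"rotation":[0,0,0]},
  {"gripper":0,"offset":[0,0.019,0],"rotation":[0,0,0]},
  {"gripper":0,"offset":[0,0,0],"rotation":[0,0,0]},
  {"gripper":0,"offset":[0,0,0],"rotation":[0,0,0]},
  {"gripper":0,"offset":[0,0,0],"rotation":[0,0,0]},
  {"gripper":0,"offset":[0,0,0],"rotation":[0,0,0]},
])

```text
clock: 22.5
position: [0.5638, 0.2792, 0.2251]
ee_rot: [0.743, 0.669, -0.001, -0.0]
ft_force: [-0.1, -0.5, -3.1]
grip_width: 0.18
grasp_force: 51.1
```

```bash
python3 -c "
from h import *
to(634.7,271.4,226,-6)
s=shot('side','pics/side_a.png');p=proj('side',[.60,0.25,.16]);u,v=p.astype(int)
cv2.imwrite('pics/c9.png',cv2.resize(s[v-60:v+60,u-80:u+80],(640,480),interpolation=2))
o=manip.get_obs()['position'];print('lid pred',proj('side',o-[0,0,.076]),u,v)
e=np.array([.6347,.2714,.16])+.03*np.array([.105,.9945,0]);print('end px level',proj('side',e),'up',proj('side',e+[0,0,.011]))"
```

```text
turn [-0.1  0.1  0. ] shift [-0.4 71.3 -0.9] | at [563.8 279.2 225.1] q7 -0.6 t 22.5 F [-0.1 -0.5 -3.1] w 0.18 51.09558641910553
lid pred [245.0503036  177.64061727] 262 174
end px level [264.62359861 160.88942561] up [264.27914887 157.21271645]
```

View pics/c9.png

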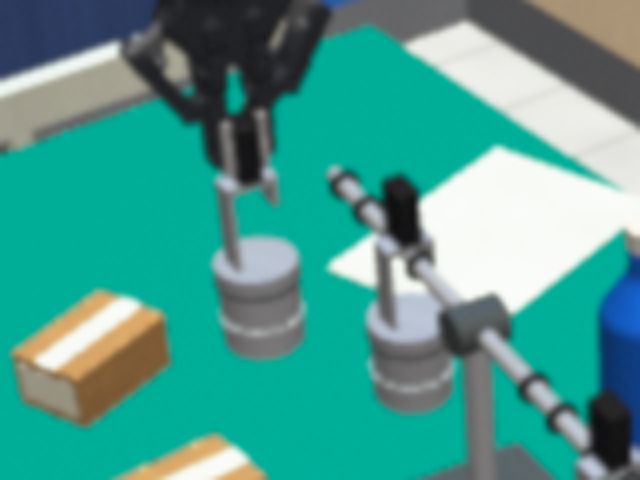

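Emit:
jog_arm([
  {"gripper":0,"offset":[0,0.01,0],"rotation":[0,0,0]},
  {"gripper":0,"offset":[0,0.015,0],"rotation":[0,0,0]},
  {"gripper":0,"offset":[0,0.015,0],"rotation":[0,0,0]},
  {"gripper":0,"offset":[0,0.015,0],"rotation":[0,0,0]},
  {"gripper":0,"offset":[0,0.01,0],"rotation":[0,0,0]},
  {"gripper":0,"offset":[0,0.006,0],"rotation":[0,0,0]},
  {"gripper":0,"offset":[0,0,0],"rotation":[0,0,0]},
  {"gripper":0,"offset":[0,0,0.007],"rotation":[0,0,0]},
  {"gripper":0,"offset":[0,0,0.007],"rotation":[0,0,0]},
  {"gripper":0,"offset":[0,0,0.006],"rotation":[0,0,0]},
  {"gripper":0,"offset":[0,0,0.003],"rotation":[0,0,0]},
  {"gripper":0,"offset":[0,0,0.003],"rotation":[0,0,0]},
  {"gripper":0,"offset":[0,0,0.003],"rotation":[0,0,0]},
  {"gripper":0,"offset":[0,0,0.003],"rotation":[0,0,0]},
  {"gripper":0,"offset":[0,0,0],"rotation":[0,0,0]},
  {"gripper":0,"offset":[0,0,0],"rotation":[0,0,0]},
])

```text
clock: 24.15
position: [0.6352, 0.2712, 0.193]
ee_rot: [0.743, 0.669, -0.001, 0.0]
ft_force: [-0.6, 0.9, -1.9]
grip_width: 0.181
grasp_force: 51.2
```

```bash
python3 -c "
from h import *
to(634.7,271.4,176,-6)
s=shot('side','pics/side_a.png');p=proj('side',[.62,0.2,.16]);u,v=p.astype(int)
cv2.imwrite('pics/c10.png',cv2.resize(s[v-60:v+60,u-80:u+80],(640,480),interpolation=2))"
```

```text
turn [-0.   0.1 -0. ] shift [ 0.1 -0.6 17. ] | at [635.2 271.2 193. ] q7 -0.52 t 24.15 F [-0.6  0.9 -1.9] w 0.18 51.237342953681946
```

View pics/c10.png

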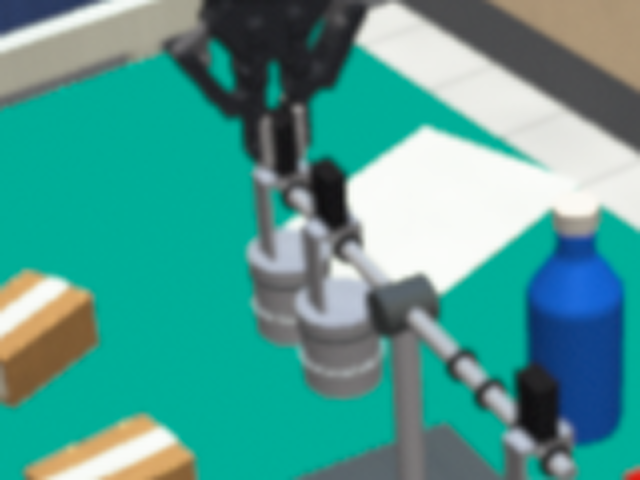

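Hooked around the left outer place (hook at ~(275,180) in the crop, inside the collars). Lower and transfer the load.

Emit:
jog_arm([
  {"gripper":0,"offset":[0,0,0.003],"rotation":[0,0,0]},
  {"gripper":0,"offset":[0,0,0.003],"rotation":[0,0,0]},
  {"gripper":0,"offset":[0,0,0.003],"rotation":[0,0,0]},
  {"gripper":0,"offset":[0,0,0.003],"rotation":[0,0,0]},
  {"gripper":0,"offset":[0,0,0.003],"rotation":[0,0,0]},
  {"gripper":0,"offset":[0,0,0.003],"rotation":[0,0,0]},
  {"gripper":0,"offset":[0,0,0],"rotation":[0,0,0]},
  {"gripper":0,"offset":[0,0,0],"rotation":[0,0,0]},
  {"gripper":0,"offset":[0,0,0],"rotation":[0,0,0]},
  {"gripper":0,"offset":[0,0,0],"rotation":[0,0,0]},
])

```text
clock: 25.2
position: [0.6352, 0.2713, 0.1751]
ee_rot: [0.743, 0.669, -0.001, 0.0]
ft_force: [0.6, 1.6, 1.2]
grip_width: 0.183
grasp_force: 51.4
```

Emit:
jog_arm([
  {"gripper":0.5,"offset":[0,0,0],"rotation":[0,0,0]},
  {"gripper":0.5,"offset":[0,0,0],"rotation":[0,0,0]},
  {"gripper":0.5,"offset":[0,0,0],"rotation":[0,0,0]},
  {"gripper":0.5,"offset":[0,0,0],"rotation":[0,0,0]},
  {"gripper":0.5,"offset":[0,0,-0.01],"rotation":[0,0,0]},
  {"gripper":0.5,"offset":[0,0,-0.02],"rotation":[0,0,0]},
  {"gripper":0.5,"offset":[0,0,-0.03],"rotation":[0,0,0]},
  {"gripper":1,"offset":[0,0,-0.04],"rotation":[0,0,0]},
  {"gripper":1,"offset":[0,-0.03,-0.03],"rotation":[0,0,0]},
  {"gripper":1,"offset":[0,-0.04,0],"rotation":[0,0,0]},
  {"gripper":1,"offset":[0,-0.04,0],"rotation":[0,0,0]},
  {"gripper":1,"offset":[0,-0.03,0],"rotation":[0,0,0]},
  {"gripper":1,"offset":[0,0,0],"rotation":[0,0,0]},
])

```text
clock: 26.5
position: [0.4929, 0.2878, 0.307]
ee_rot: [0.742, 0.67, 0.0, -0.001]
ft_force: [0.1, -0.0, 1.5]
grip_width: 0.999
grasp_force: 0.0
```

```bash
cat >> h.py <<'E'
def cartons(f=None):
    """top view: each carton: white tape on its lid (z .042): centre,size,yaw; brown+tape blob too"""
    t=shot("top",f); hs=cv2.cvtColor(t,cv2.COLOR_BGR2HSV);H,S,V=[hs[...,i].astype(int) for i in range(3)]
    brown=(H>5)&(H<25)&(S>90)
    obj=~((H>75)&(H<95)&(S>120)); obj[:110]=0; obj[:,:70]=0; obj[:,565:]=0
    for m,st,c in blobs(obj,60):
        if (m&brown).sum()>150 and st[4]<1500: print("px",c.round(),"area",st[4],rectz(m,.042))
E
python3 -c "
from h import *
cartons('pics/top_b.png'); to(438,-62,260,84)
s=shot('side','pics/side_a.png')
cv2.imwrite('pics/c11.png',np.hstack([cv2.resize(cv2.imread('pics/top_b.png')[190:300,140:350],(420,220)),s[130:350,180:470]]))"
```

```text
px [483. 266.] area 809 [ 501.  -478.4   94.7   69.1  -20.2]
px [232. 271.] area 755 [467.  232.1  91.2  62.5   2.1]
px [335. 284.] area 711 [438.4 -62.2  92.5  61.4  -5.5]
turn [  0.   -0.  -89.9] shift [  20.  -353.    46.7] | at [494.8 286.9 306.7] q7 -0.69 t 26.55 F [1.  0.4 0.6] w 1.0 0.0
```

View pics/c11.png

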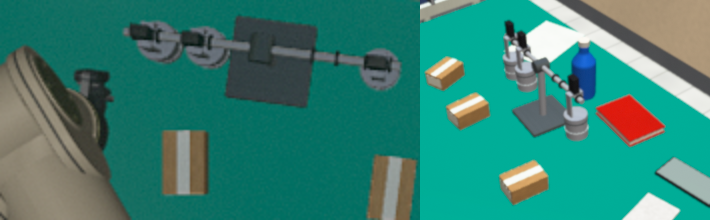

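```bash
sed -i 's/def to(x,y,z,psi):/def to(x,y,z,psi,ks=(0,)):/; s/for k in(0,np.pi):/for k in ks:/' h.py; python3 -c "
from h import *
to(467,231,120,-88)"
```

```text
turn [ 0. -0. 82.] shift [-31.   54.2 186.3] | at [496.1 286.3 306.3] q7 -0.69 t 26.6 F [-0.1 -0.5 -0.2] w 1.01 0.0
```

Emit:
jog_arm([
  {"gripper":1,"offset":[0,0,0],"rotation":[0,0,8.2]},
  {"gripper":1,"offset":[0,0,0],"rotation":[0,0,8.2]},
  {"gripper":1,"offset":[0,0,0],"rotation":[0,0,8.2]},
  {"gripper":1,"offset":[0,0,0],"rotation":[0,0,8.2]},
  {"gripper":1,"offset":[0,0,0],"rotation":[0,0,8.2]},
  {"gripper":1,"offset":[0,0,0],"rotation":[0,0,8.2]},
  {"gripper":1,"offset":[0,0,0],"rotation":[0,0,8.2]},
  {"gripper":1,"offset":[0,0,0],"rotation":[0,0,8.2]},
  {"gripper":1,"offset":[0,0,0],"rotation":[0,0,8.2]},
  {"gripper":1,"offset":[0,0,0],"rotation":[0,0,8.2]},
  {"gripper":1,"offset":[-0.006,0.009,0.031],"rotation":[0,0,0]},
  {"gripper":1,"offset":[-0.005,0.009,0.031],"rotation":[0,0,0]},
  {"gripper":1,"offset":[-0.005,0.009,0.031],"rotation":[0,0,0]},
  {"gripper":1,"offset":[-0.005,0.009,0.031],"rotation":[0,0,0]},
  {"gripper":1,"offset":[-0.005,0.009,0.031],"rotation":[0,0,0]},
  {"gripper":1,"offset":[-0.005,0.009,0.031],"rotation":[0,0,0]},
  {"gripper":1,"offset":[0,0,0],"rotation":[0,0,0]},
  {"gripper":1,"offset":[0,0,0],"rotation":[0,0,0]},
])

```text
clock: 28.4
position: [0.4679, 0.2308, 0.12]
ee_rot: [1.0, 0.016, -0.0, 0.001]
ft_force: [0.3, 0.1, -0.2]
grip_width: 1.003
grasp_force: 0.0
```

```bash
python3 -c "
from h import *
to(467,231,19,-88)
s=shot('side','pics/s_c.png');cv2.imwrite('pics/c12.png',cv2.resize(s[150:310,130:350],(660,480),interpolation=2))"
```

```text
turn [ 0.1  0.  -0.1] shift [ -0.8  -0.2 101. ] | at [467.9 230.8 120. ] q7 -2.03 t 28.4 F [ 0.3  0.1 -0.2] w 1.0 0.0
```

View pics/c12.png

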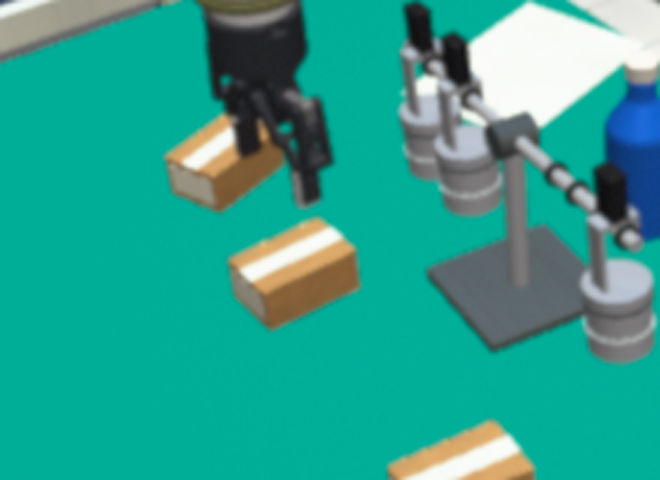

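Emit:
jog_arm([
  {"gripper":1,"offset":[0,0,0.03],"rotation":[0,0,0]},
  {"gripper":1,"offset":[0,0,0.03],"rotation":[0,0,0]},
  {"gripper":1,"offset":[0,0,0.025],"rotation":[0,0,0]},
  {"gripper":1,"offset":[0,0,0.015],"rotation":[0,0,0]},
  {"gripper":0.3,"offset":[0,0,0],"rotation":[0,0,0]},
  {"gripper":0.3,"offset":[0,0,0],"rotation":[0,0,0]},
  {"gripper":0.3,"offset":[0,0,0],"rotation":[0,0,0]},
  {"gripper":0.3,"offset":[0,0,0],"rotation":[0,0,0]},
  {"gripper":0.3,"offset":[0,0,0],"rotation":[0,0,0]},
  {"gripper":0.3,"offset":[0,0,0],"rotation":[0,0,0]},
], newtons=60)

```text
clock: 29.45
position: [0.4681, 0.2317, 0.0211]
ee_rot: [1.0, 0.017, 0.001, -0.0]
ft_force: [0.1, 0.4, 7.0]
grip_width: 0.691
grasp_force: 66.3
```

Emit:
jog_arm([
  {"gripper":0.3,"offset":[0,0,-0.03],"rotation":[0,0,0]},
  {"gripper":0.3,"offset":[0,0,-0.04],"rotation":[0,0,0]},
  {"gripper":0.3,"offset":[0,0,-0.04],"rotation":[0,0,0]},
  {"gripper":0.3,"offset":[0,0,0],"rotation":[0,0,0]},
  {"gripper":0.3,"offset":[0,0,0],"rotation":[0,0,0]},
])

```text
clock: 29.95
position: [0.4672, 0.2313, 0.1302]
ee_rot: [1.0, 0.017, 0.0, -0.0]
ft_force: [0.4, 0.6, -2.9]
grip_width: 0.689
grasp_force: 66.5
```

```bash
python3 -c "
from h import *
to(599.2,-294.2,130,-76.5); cartons()"
```

```text
turn [ -0.   -0.  -11.5] shift [5.700e+00 5.418e+02 2.000e-01] | at [467.2 231.3 130.2] q7 -2.04 t 29.95 F [ 0.4  0.6 -2.9] w 0.69 66.47570371627808
px [483. 266.] area 810 [ 501.  -478.4   94.7   69.2  -20.3]
px [335. 282.] area 737 [442.9 -60.8  95.   62.1  -5.5]
```

Emit:
jog_arm([
  {"gripper":0.3,"offset":[0,0,0],"rotation":[0,0,-6]},
  {"gripper":0.3,"offset":[0,0,0],"rotation":[0,0,-5.5]},
  {"gripper":0.3,"offset":[-0.005,0.021,0],"rotation":[0,0,0]},
  {"gripper":0.3,"offset":[-0.009,0.038,0],"rotation":[0,0,0]},
  {"gripper":0.3,"offset":[-0.009,0.038,0],"rotation":[0,0,0]},
  {"gripper":0.3,"offset":[-0.009,0.038,0],"rotation":[0,0,0]},
  {"gripper":0.3,"offset":[-0.009,0.038,0],"rotation":[0,0,0]},
  {"gripper":0.3,"offset":[-0.009,0.038,0],"rotation":[0,0,0]},
  {"gripper":0.3,"offset":[-0.009,0.038,0],"rotation":[0,0,0]},
  {"gripper":0.3,"offset":[-0.009,0.038,0],"rotation":[0,0,0]},
  {"gripper":0.3,"offset":[-0.009,0.038,0],"rotation":[0,0,0]},
  {"gripper":0.3,"offset":[-0.009,0.038,0],"rotation":[0,0,0]},
  {"gripper":0.3,"offset":[-0.009,0.038,0],"rotation":[0,0,0]},
  {"gripper":0.3,"offset":[0.021,0.025,0],"rotation":[0,0,0]},
  {"gripper":0.3,"offset":[0.03,0.035,0],"rotation":[0,0,0]},
  {"gripper":0.3,"offset":[0.025,0.03,0],"rotation":[0,0,0]},
  {"gripper":0.3,"offset":[0.02,0.02,0],"rotation":[0,0,0]},
  {"gripper":0.3,"offset":[0,0,0],"rotation":[0,0,0]},
  {"gripper":0.3,"offset":[0,0,0],"rotation":[0,0,0]},
  {"gripper":0.3,"offset":[0,0,0],"rotation":[0,0,0]},
])

```text
clock: 32.0
position: [0.5856, -0.2652, 0.1286]
ee_rot: [0.993, 0.117, -0.002, 0.0]
ft_force: [-0.3, 0.7, -2.2]
grip_width: 0.693
grasp_force: 66.2
```

```bash
python3 -c "
from h import *
to(599.2,-294.2,26,-76.5)"
```

```text
turn [-0.   0.2 -0. ] shift [  6.5  31.3 102.6] | at [ 585.6 -265.2  128.6] q7 -0.77 t 32.0 F [-0.3  0.7 -2.2] w 0.69 66.21083736419678
```

Emit:
jog_arm([
  {"gripper":0.3,"offset":[0.003,0.015,0],"rotation":[0,0.2,0]},
  {"gripper":0.3,"offset":[0.0035,0.0163,0.01],"rotation":[0,0,0]},
  {"gripper":0.3,"offset":[0,0,0.03],"rotation":[0,0,0]},
  {"gripper":0.3,"offset":[0,0,0.03],"rotation":[0,0,0]},
  {"gripper":0.3,"offset":[0,0,0.02],"rotation":[0,0,0]},
  {"gripper":0.3,"offset":[0,0,0.008],"rotation":[0,0,0]},
  {"gripper":0.3,"offset":[0,0,0.003],"rotation":[0,0,0]},
  {"gripper":0.3,"offset":[0,0,0.0015],"rotation":[0,0,0]},
  {"gripper":0.3,"offset":[0,0,0],"rotation":[0,0,0]},
  {"gripper":0.3,"offset":[0,0,0],"rotation":[0,0,0]},
])

```text
clock: 33.0
position: [0.6011, -0.295, 0.0283]
ee_rot: [0.993, 0.117, 0.002, 0.001]
ft_force: [1.0, -0.9, -2.6]
grip_width: 0.689
grasp_force: 66.3
```

Emit:
jog_arm([
  {"gripper":0.3,"offset":[0,0,0.002],"rotation":[0,0,0]},
  {"gripper":0.3,"offset":[0,0,0],"rotation":[0,0,0]},
  {"gripper":0.3,"offset":[0,0,0],"rotation":[0,0,0]},
])

```text
clock: 33.3
position: [0.6011, -0.295, 0.0262]
ee_rot: [0.993, 0.117, 0.002, 0.001]
ft_force: [0.2, 0.5, 5.0]
grip_width: 0.69
grasp_force: 67.1
```

Emit:
jog_arm([
  {"gripper":1,"offset":[0,0,0],"rotation":[0,0,0]},
  {"gripper":1,"offset":[0,0,0],"rotation":[0,0,0]},
  {"gripper":1,"offset":[0,0,0],"rotation":[0,0,0]},
  {"gripper":1,"offset":[0,0,0],"rotation":[0,0,0]},
  {"gripper":1,"offset":[0,0,-0.02],"rotation":[0,0,0]},
  {"gripper":1,"offset":[0,0,-0.04],"rotation":[0,0,0]},
  {"gripper":1,"offset":[0,0,-0.04],"rotation":[0,0,0]},
  {"gripper":1,"offset":[-0.03,-0.02,-0.03],"rotation":[0,0,0]},
  {"gripper":1,"offset":[-0.04,-0.03,0],"rotation":[0,0,0]},
  {"gripper":1,"offset":[-0.04,-0.03,0],"rotation":[0,0,0]},
  {"gripper":1,"offset":[-0.04,-0.03,0],"rotation":[0,0,0]},
  {"gripper":1,"offset":[0,0,0],"rotation":[0,0,0]},
  {"gripper":1,"offset":[0,0,0],"rotation":[0,0,0]},
])

```text
clock: 34.6
position: [0.4285, -0.222, 0.1554]
ee_rot: [0.993, 0.117, 0.002, -0.0]
ft_force: [-0.7, -0.5, 0.8]
grip_width: 0.998
grasp_force: 0.0
```

```bash
python3 -c "
from h import *
cartons('pics/t3.png'); to(438,-62,100,-95.5)"
```

```text
px [416. 231.] area 1089 [ 595.6 -288.2  109.7   80.7   13.5]
px [168. 257.] area 810 [501.  415.8  94.9  70.1  20.1]
px [483. 266.] area 810 [ 501.  -478.4   94.7   69.2  -20.3]
px [331. 269.] area 706 [481.  -49.6  92.3  61.6  -4.8]
turn [ 0.  -0.3 19. ] shift [  -7.  -160.7   55.5] | at [ 429.6 -222.6  155.5] q7 -0.89 t 34.65 F [ 0.5 -0.5  0.5] w 1.0 0.0
```

```bash
cat >> h.py <<'E'
def column(z,f=None):
    t=shot("top",f)[195:270,380:455]; hs=cv2.cvtColor(t,cv2.COLOR_BGR2HSV);H,S,V=[hs[...,i].astype(int) for i in range(3)]
    m=np.zeros((480,640),np.uint8); b=((H>5)&(H<25)&(S>80)).astype(np.uint8)
    m[195:270,380:455]=cv2.morphologyEx(b,cv2.MORPH_CLOSE,np.ones((15,15)))
    print("column",b.sum(),rectz(m,z))
E
python3 -c "
from h import *
column(.047); cartons(); to(481,-50,100,-95)"
```

```text
column 435 [ 599.4 -289.6   86.9   62.8   13.7]
px [416. 231.] area 1089 [ 595.7 -288.2  109.4   80.7   13.5]
px [168. 257.] area 811 [501.  415.8  94.9  70.1  20.1]
px [483. 266.] area 810 [ 501.  -478.4   94.7   69.2  -20.3]
px [331. 269.] area 705 [481.1 -49.6  92.   61.6  -4.8]
turn [ 0.1 -0.2 18.5] shift [  35.7 -177.    55.2] | at [ 430.  -223.2  155.2] q7 -0.89 t 34.75 F [0.3 0.5 0.7] w 1.0 0.0
```

Emit:
jog_arm([
  {"gripper":1,"offset":[0,0,0],"rotation":[0,0,6.5]},
  {"gripper":1,"offset":[0,0,0],"rotation":[0,-0.2,6]},
  {"gripper":1,"offset":[0,0,0],"rotation":[0,0,6]},
  {"gripper":1,"offset":[0.0067,-0.0315,0],"rotation":[0,0,0]},
  {"gripper":1,"offset":[0.007,-0.035,0],"rotation":[0,0,0]},
  {"gripper":1,"offset":[0.008,-0.04,0],"rotation":[0,0,0]},
  {"gripper":1,"offset":[0.008,-0.04,0.025],"rotation":[0,0,0]},
  {"gripper":1,"offset":[0.007,-0.03,0.03],"rotation":[0,0,0]},
  {"gripper":1,"offset":[0,0,0],"rotation":[0,0,0]},
  {"gripper":1,"offset":[0,0,0],"rotation":[0,0,0]},
  {"gripper":1,"offset":[0,0,0],"rotation":[0,0,0]},
])

```text
clock: 35.85
position: [0.4815, -0.0515, 0.1]
ee_rot: [0.999, -0.045, -0.0, 0.001]
ft_force: [-0.1, -0.8, -0.5]
grip_width: 0.996
grasp_force: 0.0
```

```bash
python3 -c "
from h import *
to(482,-50.5,20,-95)"
```

```text
turn [ 0.1  0.  -0.1] shift [ 0.4 -1.  80. ] | at [481.5 -51.5 100. ] q7 -1.56 t 35.85 F [-0.1 -0.8 -0.5] w 1.0 0.0
```

Emit:
jog_arm([
  {"gripper":1,"offset":[0,0,0.03],"rotation":[0,0,0]},
  {"gripper":1,"offset":[0,0,0.03],"rotation":[0,0,0]},
  {"gripper":1,"offset":[0,0,0.015],"rotation":[0,0,0]},
  {"gripper":1,"offset":[0,0,0.005],"rotation":[0,0,0]},
  {"gripper":0.3,"offset":[0,0,0],"rotation":[0,0,0]},
  {"gripper":0.3,"offset":[0,0,0],"rotation":[0,0,0]},
  {"gripper":0.3,"offset":[0,0,0],"rotation":[0,0,0]},
  {"gripper":0.3,"offset":[0,0,0],"rotation":[0,0,0]},
  {"gripper":0.3,"offset":[0,0,0],"rotation":[0,0,0]},
  {"gripper":0.3,"offset":[0,0,0],"rotation":[0,0,0]},
  {"gripper":0.3,"offset":[0,0,-0.03],"rotation":[0,0,0]},
  {"gripper":0.3,"offset":[0,0,-0.04],"rotation":[0,0,0]},
  {"gripper":0.3,"offset":[0,0,-0.04],"rotation":[0,0,0]},
  {"gripper":0.3,"offset":[0,0,0],"rotation":[0,0,0]},
  {"gripper":0.3,"offset":[0,0,0],"rotation":[0,0,0]},
  {"gripper":0.3,"offset":[0,0,0],"rotation":[0,0,0]},
])

```text
clock: 37.45
position: [0.4801, -0.05, 0.1288]
ee_rot: [0.999, -0.044, -0.001, 0.0]
ft_force: [-0.1, -0.4, -2.0]
grip_width: 0.692
grasp_force: 66.3
```

```bash
python3 -c "
from h import *
to(599.2,-294.2,130,-76.5)"
```

```text
turn [  0.    0.1 -18.5] shift [ 58.8 265.3  -1.2] | at [480.1 -50.  128.8] q7 -1.59 t 37.45 F [-0.1 -0.4 -2. ] w 0.69 66.28609299659729
```

Emit:
jog_arm([
  {"gripper":0.3,"offset":[0,0,0],"rotation":[0,0,-6.5]},
  {"gripper":0.3,"offset":[0,0,0],"rotation":[0,0.1,-6]},
  {"gripper":0.3,"offset":[0,0,0],"rotation":[0,0,-6]},
  {"gripper":0.3,"offset":[0,0.025,0],"rotation":[0,0,0]},
  {"gripper":0.3,"offset":[0,0.035,0],"rotation":[0,0,0]},
  {"gripper":0.3,"offset":[0,0.035,0],"rotation":[0,0,0]},
  {"gripper":0.3,"offset":[0.012,0.035,0],"rotation":[0,0,0]},
  {"gripper":0.3,"offset":[0.012,0.035,0],"rotation":[0,0,0]},
  {"gripper":0.3,"offset":[0.012,0.035,0],"rotation":[0,0,0]},
  {"gripper":0.3,"offset":[0.012,0.035,0],"rotation":[0,0,0]},
  {"gripper":0.3,"offset":[0.0108,0.0303,0],"rotation":[0,0,0]},
  {"gripper":0.3,"offset":[0,0,0.01],"rotation":[0,0,0]},
  {"gripper":0.3,"offset":[0,0,0.02],"rotation":[0,0,0]},
  {"gripper":0.3,"offset":[0,0,0.015],"rotation":[0,0,0]},
  {"gripper":0.3,"offset":[0,0,0.01],"rotation":[0,0,0]},
  {"gripper":0.3,"offset":[0,0,0],"rotation":[0,0,0]},
  {"gripper":0.3,"offset":[0,0,0],"rotation":[0,0,0]},
  {"gripper":0.3,"offset":[0,0,0],"rotation":[0,0,0]},
])

```text
clock: 39.25
position: [0.6002, -0.2946, 0.0758]
ee_rot: [0.993, 0.117, 0.001, 0.001]
ft_force: [0.7, 0.6, -2.2]
grip_width: 0.692
grasp_force: 66.1
```

```bash
python3 -c "
from h import *
to(600,-294.2,67,-76.5)"
```

```text
turn [ 0.1 -0.1 -0. ] shift [-0.1 -0.5  8.8] | at [ 600.2 -294.6   75.8] q7 -0.71 t 39.25 F [ 0.7  0.6 -2.2] w 0.69 66.09227299690247
```

Emit:
jog_arm([
  {"gripper":0.3,"offset":[0,0,0.004],"rotation":[0,0,0]},
  {"gripper":0.3,"offset":[0,0,0.003],"rotation":[0,0,0]},
  {"gripper":0.3,"offset":[0,0,0.001],"rotation":[0,0,0]},
  {"gripper":0.3,"offset":[0,0,0],"rotation":[0,0,0]},
  {"gripper":0.3,"offset":[0,0,0],"rotation":[0,0,0]},
])

```text
clock: 39.75
position: [0.6001, -0.2945, 0.0682]
ee_rot: [0.993, 0.117, 0.001, 0.0]
ft_force: [-4.5, 3.5, 7.8]
grip_width: 0.691
grasp_force: 67.6
```

Contact. Release, lift, and head toward carton 4.

Emit:
jog_arm([
  {"gripper":1,"offset":[0,0,0],"rotation":[0,0,0]},
  {"gripper":1,"offset":[0,0,0],"rotation":[0,0,0]},
  {"gripper":1,"offset":[0,0,0],"rotation":[0,0,0]},
  {"gripper":1,"offset":[0,0,0],"rotation":[0,0,0]},
  {"gripper":1,"offset":[0,0,-0.02],"rotation":[0,0,0]},
  {"gripper":1,"offset":[0,0,-0.04],"rotation":[0,0,0]},
  {"gripper":1,"offset":[0,0,-0.04],"rotation":[0,0,0]},
  {"gripper":1,"offset":[-0.03,0,-0.02],"rotation":[0,0,0]},
  {"gripper":1,"offset":[-0.04,0,0],"rotation":[0,0,0]},
  {"gripper":1,"offset":[-0.04,0,0],"rotation":[0,0,0]},
  {"gripper":1,"offset":[-0.04,0,0],"rotation":[0,0,0]},
  {"gripper":1,"offset":[-0.02,0,0],"rotation":[0,0,0]},
  {"gripper":1,"offset":[0,0,0],"rotation":[0,0,0]},
  {"gripper":1,"offset":[0,0,0],"rotation":[0,0,0]},
])

```text
clock: 41.15
position: [0.4347, -0.3338, 0.187]
ee_rot: [0.993, 0.117, 0.001, 0.0]
ft_force: [0.8, -0.2, 0.5]
grip_width: 1.002
grasp_force: 0.0
```

```bash
python3 -c "
from h import *
column(.089,'pics/t4.png'); cartons(); to(501.6,-483,140,-110.2)"
```

```text
column 469 [ 598.9 -285.8   89.4   69.9   13.7]
px [417. 231.] area 1138 [ 596.2 -290.3  109.5   85.2   13. ]
px [168. 257.] area 813 [501.  415.6  95.   70.3  19.9]
turn [ 0.  -0.1 33.7] shift [113.7 117.6  46.7] | at [ 435.5 -333.4  186.7] q7 -0.63 t 41.25 F [ 0.5  0.7 -0.8] w 1.0 0.0
```

Emit:
jog_arm([
  {"gripper":1,"offset":[0,0,0],"rotation":[0,0,7]},
  {"gripper":1,"offset":[0,0,0],"rotation":[0,0,7]},
  {"gripper":1,"offset":[0,0,0],"rotation":[0,0,7]},
  {"gripper":1,"offset":[0,0,0],"rotation":[0,0,7]},
  {"gripper":1,"offset":[0,0,0],"rotation":[0,-0.1,5.7]},
  {"gripper":1,"offset":[0.0187,0.0196,0],"rotation":[0,0,0]},
  {"gripper":1,"offset":[0.025,0.026,0.01],"rotation":[0,0,0]},
  {"gripper":1,"offset":[0.025,0.026,0.01],"rotation":[0,0,0]},
  {"gripper":1,"offset":[0.025,0.026,0.01],"rotation":[0,0,0]},
  {"gripper":1,"offset":[0.02,0.02,0.0167],"rotation":[0,0,0]},
  {"gripper":1,"offset":[0,0,0],"rotation":[0,0,0]},
  {"gripper":1,"offset":[0,0,0],"rotation":[0,0,0]},
  {"gripper":1,"offset":[0,0,0],"rotation":[0,0,0]},
])

```text
clock: 42.55
position: [0.501, -0.4828, 0.1404]
ee_rot: [0.985, -0.175, -0.0, 0.0]
ft_force: [0.3, -0.3, 0.3]
grip_width: 0.999
grasp_force: 0.0
```

```bash
python3 -c "
from h import *
to(501.6,-483.3,20,-110.2)
im=shot('side','pics/s5.png');hs=cv2.cvtColor(im,cv2.COLOR_BGR2HSV);H,S,V=[hs[...,i].astype(int) for i in range(3)]
b0=cv2.imread('pics/s_c.png')
# carton4 unmoved? compare its region in side view with earlier frame
for r in ((370,480,400,490),):
    a=im[r[0]:r[1],r[2]:r[3]].astype(int);b=b0[r[0]:r[1],r[2]:r[3]].astype(int);d=np.abs(a-b).max(2)>40;print(d.sum(), np.argwhere(d).mean(0) if d.any() else '')
    B=lambda im:(lambda h:((h[...,0]>5)&(h[...,0]<25)&(h[...,1]>80)))(cv2.cvtColor(im[r[0]:r[1],r[2]:r[3]],cv2.COLOR_BGR2HSV))
    for q in(b0,im):
        m=B(q);print(m.sum(),np.argwhere(m).min(0),np.argwhere(m).max(0),np.argwhere(m).mean(0))
"
```

```text
turn [0. 0. 0.] shift [  0.7   0.3 120.4] | at [ 501.  -482.8  140.4] q7 -0.95 t 42.55 F [ 0.3 -0.3  0.3] w 1.0 0.0
1047 [18.49379179 68.38490926]
1459 [34 15] [84 73] [60.3584647  45.30226182]
1420 [35 15] [84 73] [60.98873239 44.91408451]
```

Emit:
jog_arm([
  {"gripper":1,"offset":[0,0,0.03],"rotation":[0,0,0]},
  {"gripper":1,"offset":[0,0,0.04],"rotation":[0,0,0]},
  {"gripper":1,"offset":[0,0,0.03],"rotation":[0,0,0]},
  {"gripper":1,"offset":[0,0,0.014],"rotation":[0,0,0]},
  {"gripper":1,"offset":[0,0,0.006],"rotation":[0,0,0]},
  {"gripper":0.3,"offset":[0,0,0],"rotation":[0,0,0]},
  {"gripper":0.3,"offset":[0,0,0],"rotation":[0,0,0]},
  {"gripper":0.3,"offset":[0,0,0],"rotation":[0,0,0]},
  {"gripper":0.3,"offset":[0,0,0],"rotation":[0,0,0]},
  {"gripper":0.3,"offset":[0,0,0],"rotation":[0,0,0]},
  {"gripper":0.3,"offset":[0,0,0],"rotation":[0,0,0]},
  {"gripper":0.3,"offset":[0,0,-0.03],"rotation":[0,0,0]},
  {"gripper":0.3,"offset":[0,0,-0.04],"rotation":[0,0,0]},
  {"gripper":0.3,"offset":[0,0,-0.04],"rotation":[0,0,0]},
  {"gripper":0.3,"offset":[0,0,-0.03],"rotation":[0,0,0]},
  {"gripper":0.3,"offset":[0,0,0],"rotation":[0,0,0]},
  {"gripper":0.3,"offset":[0,0,0],"rotation":[0,0,0]},
  {"gripper":0.3,"offset":[0,0,0],"rotation":[0,0,0]},
])

```text
clock: 44.4
position: [0.5, -0.483, 0.1587]
ee_rot: [0.984, -0.176, -0.001, -0.001]
ft_force: [0.4, -0.2, -2.4]
grip_width: 0.687
grasp_force: 66.0
```

```bash
python3 -c "
from h import *
to(600,-294,165,-76.5)"
```

```text
turn [ -0.1   0.1 -33.7] shift [ 141.4 -160.4   -6.3] | at [ 500.  -483.   158.7] q7 -0.96 t 44.4 F [ 0.4 -0.2 -2.4] w 0.69 66.00282669067383
```

Emit:
jog_arm([
  {"gripper":0.3,"offset":[0,0,0],"rotation":[0,0,-7]},
  {"gripper":0.3,"offset":[0,0,0],"rotation":[0,0,-7]},
  {"gripper":0.3,"offset":[0,0,0],"rotation":[0,0,-7]},
  {"gripper":0.3,"offset":[0,0,0],"rotation":[-0.1,0.1,-7]},
  {"gripper":0.3,"offset":[0,0,0],"rotation":[0,0,-5.7]},
  {"gripper":0.3,"offset":[0.0214,-0.0204,0],"rotation":[0,0,0]},
  {"gripper":0.3,"offset":[0.025,-0.03,0],"rotation":[0,0,0]},
  {"gripper":0.3,"offset":[0.025,-0.03,0],"rotation":[0,0,0]},
  {"gripper":0.3,"offset":[0.025,-0.03,0],"rotation":[0,0,0]},
  {"gripper":0.3,"offset":[0.025,-0.03,0],"rotation":[0,0,0]},
  {"gripper":0.3,"offset":[0.02,-0.02,0],"rotation":[0,0,0]},
  {"gripper":0.3,"offset":[0,0,0],"rotation":[0,0,0]},
  {"gripper":0.3,"offset":[0,0,0.02],"rotation":[0,0,0]},
  {"gripper":0.3,"offset":[0,0,0.015],"rotation":[0,0,0]},
  {"gripper":0.3,"offset":[0,0,0.008],"rotation":[0,0,0]},
  {"gripper":0.3,"offset":[0,0,0],"rotation":[0,0,0]},
  {"gripper":0.3,"offset":[0,0,0],"rotation":[0,0,0]},
  {"gripper":0.3,"offset":[0,0,0],"rotation":[0,0,0]},
])

```text
clock: 46.2
position: [0.6008, -0.2953, 0.1175]
ee_rot: [0.993, 0.117, 0.001, 0.001]
ft_force: [0.1, -0.2, -2.3]
grip_width: 0.689
grasp_force: 65.9
```

```bash
python3 -c "
from h import *
to(600,-294,109,-76.5)"
```

```text
turn [ 0.1 -0.1 -0.1] shift [-0.5 -1.4  8.5] | at [ 600.8 -295.3  117.5] q7 -0.74 t 46.2 F [ 0.1 -0.2 -2.3] w 0.69 65.91080904006958
```

Emit:
jog_arm([
  {"gripper":0.3,"offset":[-0.001,-0.001,0.004],"rotation":[0,0,0]},
  {"gripper":0.3,"offset":[0,0,0.003],"rotation":[0,0,0]},
  {"gripper":0.3,"offset":[0,0,0.001],"rotation":[0,0,0]},
  {"gripper":0.3,"offset":[0,0,0],"rotation":[0,0,0]},
  {"gripper":0.3,"offset":[0,0,0],"rotation":[0,0,0]},
])

```text
clock: 46.7
position: [0.5995, -0.2942, 0.1112]
ee_rot: [0.993, 0.117, 0.001, 0.001]
ft_force: [-7.9, 4.3, 16.7]
grip_width: 0.694
grasp_force: 68.2
```

Emit:
jog_arm([
  {"gripper":0.3,"offset":[0,0,-0.001],"rotation":[0,0,0]},
  {"gripper":1,"offset":[0,0,0],"rotation":[0,0,0]},
  {"gripper":1,"offset":[0,0,0],"rotation":[0,0,0]},
  {"gripper":1,"offset":[0,0,0],"rotation":[0,0,0]},
  {"gripper":1,"offset":[0,0,0],"rotation":[0,0,0]},
  {"gripper":1,"offset":[0,0,-0.02],"rotation":[0,0,0]},
  {"gripper":1,"offset":[0,0,-0.04],"rotation":[0,0,0]},
  {"gripper":1,"offset":[0,0,-0.04],"rotation":[0,0,0]},
  {"gripper":1,"offset":[-0.03,0,-0.02],"rotation":[0,0,0]},
  {"gripper":1,"offset":[-0.04,0,0],"rotation":[0,0,0]},
  {"gripper":1,"offset":[-0.04,0,0],"rotation":[0,0,0]},
  {"gripper":1,"offset":[-0.04,0,0],"rotation":[0,0,0]},
  {"gripper":1,"offset":[-0.02,0,0],"rotation":[0,0,0]},
  {"gripper":1,"offset":[0,0,0],"rotation":[0,0,0]},
  {"gripper":1,"offset":[0,0,0],"rotation":[0,0,0]},
])

```text
clock: 48.2
position: [0.4343, -0.3333, 0.2299]
ee_rot: [0.993, 0.117, 0.001, 0.001]
ft_force: [-0.1, 0.7, -0.8]
grip_width: 0.998
grasp_force: 0.0
```

```bash
python3 -c "
from h import *
column(.131,'pics/t6.png'); cartons(); to(501.7,421.4,230,-70)"
```

```text
column 492 [ 597.2 -282.5   89.    76.4   13.4]
px [418. 230.] area 1258 [ 598.3 -294.5  111.5   94.1   13.6]
px [168. 257.] area 812 [501.  415.8  94.9  70.1  20.1]
turn [ 0.1 -0.  -6.4] shift [ 3.205e+02 -6.859e+02 -4.000e-01] | at [ 435.1 -332.8  229.6] q7 -0.66 t 48.3 F [-0.2 -0.3 -0.5] w 1.0 0.0
```

Emit:
jog_arm([
  {"gripper":1,"offset":[0,0,0],"rotation":[0,0,-6.4]},
  {"gripper":1,"offset":[0.0135,-0.03,0],"rotation":[0,0,0]},
  {"gripper":1,"offset":[0.017,-0.036,0],"rotation":[0,0,0]},
  {"gripper":1,"offset":[0.017,-0.036,0],"rotation":[0,0,0]},
  {"gripper":1,"offset":[0.017,-0.036,0],"rotation":[0,0,0]},
  {"gripper":1,"offset":[0.017,-0.036,0],"rotation":[0,0,0]},
  {"gripper":1,"offset":[0.017,-0.036,0],"rotation":[0,0,0]},
  {"gripper":1,"offset":[0.017,-0.036,0],"rotation":[0,0,0]},
  {"gripper":1,"offset":[0.017,-0.036,0],"rotation":[0,0,0]},
  {"gripper":1,"offset":[0.017,-0.036,0],"rotation":[0,0,0]},
  {"gripper":1,"offset":[0.017,-0.036,0],"rotation":[0,0,0]},
  {"gripper":1,"offset":[0.017,-0.036,0],"rotation":[0,0,0]},
  {"gripper":1,"offset":[0.017,-0.036,0],"rotation":[0,0,0]},
  {"gripper":1,"offset":[0.017,-0.036,0],"rotation":[0,0,0]},
  {"gripper":1,"offset":[0.017,-0.036,0],"rotation":[0,0,0]},
  {"gripper":1,"offset":[0.017,-0.036,0],"rotation":[0,0,0]},
  {"gripper":1,"offset":[0.017,-0.036,0],"rotation":[0,0,0]},
  {"gripper":1,"offset":[0.017,-0.036,0],"rotation":[0,0,0]},
  {"gripper":1,"offset":[0.017,-0.036,0],"rotation":[0,0,0]},
  {"gripper":1,"offset":[0.001,-0.033,0],"rotation":[0,0,0]},
])

```text
clock: 50.3
position: [0.4902, 0.4076, 0.2271]
ee_rot: [0.985, 0.173, -0.0, 0.001]
ft_force: [-0.6, -0.7, -0.7]
grip_width: 0.997
grasp_force: 0.0
```

Emit:
jog_arm([
  {"gripper":1,"offset":[0,0,0],"rotation":[0,0,0]},
  {"gripper":1,"offset":[0,0,0],"rotation":[0,0,0]},
  {"gripper":1,"offset":[0,0,0],"rotation":[0,0,0]},
])

```text
clock: 50.6
position: [0.4905, 0.4039, 0.2281]
ee_rot: [0.985, 0.172, 0.0, 0.001]
ft_force: [1.2, 0.2, 0.1]
grip_width: 0.998
grasp_force: 0.0
```

```bash
python3 -c "
from h import *
to(501.7,421.4,120,-70)"
```

```text
turn [ 0.1  0.  -0.2] shift [ 16.5 -12.7 108.1] | at [490.5 403.9 228.1] q7 -1.98 t 50.6 F [1.2 0.2 0.1] w 1.0 0.0
```

Emit:
jog_arm([
  {"gripper":1,"offset":[0.0085,-0.0067,0.02],"rotation":[0,0,-0.2]},
  {"gripper":1,"offset":[0.008,-0.006,0.03],"rotation":[0,0,0]},
  {"gripper":1,"offset":[0,0,0.03],"rotation":[0,0,0]},
  {"gripper":1,"offset":[0,0,0.028],"rotation":[0,0,0]},
  {"gripper":1,"offset":[0,0,0],"rotation":[0,0,0]},
  {"gripper":1,"offset":[0,0,0],"rotation":[0,0,0]},
  {"gripper":1,"offset":[0,0,0],"rotation":[0,0,0]},
])

```text
clock: 51.3
position: [0.5025, 0.4222, 0.1228]
ee_rot: [0.985, 0.174, 0.002, 0.0]
ft_force: [1.0, -0.3, 0.4]
grip_width: 0.999
grasp_force: 0.0
```

```bash
python3 -c "
from h import *
to(501.7,421.4,20,-70)
im=shot('side','pics/s7.png')
for q in(cv2.imread('pics/side0.png'),im):
    h=cv2.cvtColor(q[175:230,170:240],cv2.COLOR_BGR2HSV);m=(h[...,0]>5)&(h[...,0]<25)&(h[...,1]>80);a=np.argwhere(m);print(m.sum(),a.min(0),a.max(0),a.mean(0))"
```

```text
turn [ 0.  -0.2  0. ] shift [ -1.    0.5 102.8] | at [502.5 422.2 122.8] q7 -1.98 t 51.3 F [ 1.  -0.3  0.4] w 1.0 0.0
566 [13 16] [54 67] [29.77915194 39.7155477 ]
516 [13 16] [44 53] [27.65697674 37.68217054]
```

Unmoved (the original crop merely included carton 2's corner). Grasp.

Emit:
jog_arm([
  {"gripper":1,"offset":[0,0,0.03],"rotation":[0,0,0]},
  {"gripper":1,"offset":[0,0,0.04],"rotation":[0,-0.2,0]},
  {"gripper":1,"offset":[0,0,0.02],"rotation":[0,0,0]},
  {"gripper":1,"offset":[0,0,0.012],"rotation":[0,0,0]},
  {"gripper":0.3,"offset":[0,0,0],"rotation":[0,0,0]},
  {"gripper":0.3,"offset":[0,0,0],"rotation":[0,0,0]},
  {"gripper":0.3,"offset":[0,0,0],"rotation":[0,0,0]},
  {"gripper":0.3,"offset":[0,0,0],"rotation":[0,0,0]},
  {"gripper":0.3,"offset":[0,0,0],"rotation":[0,0,0]},
  {"gripper":0.3,"offset":[0,0,0],"rotation":[0,0,0]},
  {"gripper":0.3,"offset":[0,0,-0.03],"rotation":[0,0,0]},
  {"gripper":0.3,"offset":[0,0,-0.04],"rotation":[0,0,0]},
  {"gripper":0.3,"offset":[0,0,-0.04],"rotation":[0,0,0]},
  {"gripper":0.3,"offset":[0,0,-0.04],"rotation":[0,0,0]},
  {"gripper":0.3,"offset":[0,0,-0.03],"rotation":[0,0,0]},
  {"gripper":0.3,"offset":[0,0,0],"rotation":[0,0,0]},
  {"gripper":0.3,"offset":[0,0,0],"rotation":[0,0,0]},
  {"gripper":0.3,"offset":[0,0,0],"rotation":[0,0,0]},
])

```text
clock: 53.15
position: [0.5011, 0.4218, 0.1969]
ee_rot: [0.985, 0.174, -0.002, 0.002]
ft_force: [0.6, 0.0, -2.9]
grip_width: 0.693
grasp_force: 66.2
```

```bash
python3 -c "
from h import *
to(450,-200,200,-76.5);to(600,-294,200,-76.5)"
```

```text
turn [0.2 0.3 6.6] shift [-194.8  592.7   -3.1] | at [501.1 421.8 196.9] q7 -1.98 t 53.15 F [ 0.6  0.  -2.9] w 0.69 66.19386434555054
turn [0.2 0.3 6.6] shift [-70.9 719.1  -3.1] | at [501.1 421.8 196.9] q7 -1.98 t 53.15 F [ 0.6  0.  -2.9] w 0.69 66.19386434555054
```

Emit:
jog_arm([
  {"gripper":0.3,"offset":[0,0,0],"rotation":[0.2,0.3,6.6]},
  {"gripper":0.3,"offset":[-0.008,0.022,0],"rotation":[0,0,0]},
  {"gripper":0.3,"offset":[-0.012,0.035,0],"rotation":[0,0,0]},
  {"gripper":0.3,"offset":[-0.012,0.035,0],"rotation":[0,0,0]},
  {"gripper":0.3,"offset":[-0.012,0.035,0],"rotation":[0,0,0]},
  {"gripper":0.3,"offset":[-0.012,0.035,0],"rotation":[0,0,0]},
  {"gripper":0.3,"offset":[-0.012,0.035,0],"rotation":[0,0,0]},
  {"gripper":0.3,"offset":[-0.012,0.035,0],"rotation":[0,0,0]},
  {"gripper":0.3,"offset":[-0.012,0.035,0],"rotation":[0,0,0]},
  {"gripper":0.3,"offset":[-0.012,0.035,0],"rotation":[0,0,0]},
  {"gripper":0.3,"offset":[-0.012,0.035,0],"rotation":[0,0,0]},
  {"gripper":0.3,"offset":[-0.012,0.035,0],"rotation":[0,0,0]},
  {"gripper":0.3,"offset":[-0.012,0.035,0],"rotation":[0,0,0]},
  {"gripper":0.3,"offset":[-0.012,0.035,0],"rotation":[0,0,0]},
  {"gripper":0.3,"offset":[-0.012,0.035,0],"rotation":[0,0,0]},
  {"gripper":0.3,"offset":[-0.012,0.035,0],"rotation":[0,0,0]},
  {"gripper":0.3,"offset":[-0.01,0.03,0],"rotation":[0,0,0]},
  {"gripper":0.3,"offset":[0,0.02,0],"rotation":[0,0,0]},
  {"gripper":0.3,"offset":[0,0,0],"rotation":[0,0,0]},
  {"gripper":0.3,"offset":[0,0,0],"rotation":[0,0,0]},
])

```text
clock: 55.15
position: [0.4511, -0.1673, 0.1962]
ee_rot: [0.993, 0.117, -0.0, -0.001]
ft_force: [-0.1, -0.1, -2.4]
grip_width: 0.687
grasp_force: 66.0
```

```bash
python3 -c "
from h import *
to(600,-294,200,-76.5)"
```

```text
turn [-0.1  0.  -0.1] shift [115.2 158.   -3.8] | at [ 451.1 -167.3  196.2] q7 -1.05 t 55.15 F [-0.1 -0.1 -2.4] w 0.69 66.03747010231018
```

Emit:
jog_arm([
  {"gripper":0.3,"offset":[0.0102,0.018,0],"rotation":[0,0,0]},
  {"gripper":0.3,"offset":[0.02,0.028,0],"rotation":[0,0,0]},
  {"gripper":0.3,"offset":[0.02,0.028,0],"rotation":[0,0,0]},
  {"gripper":0.3,"offset":[0.02,0.028,0],"rotation":[0,0,0]},
  {"gripper":0.3,"offset":[0.02,0.028,0],"rotation":[0,0,0]},
  {"gripper":0.3,"offset":[0.015,0.018,0],"rotation":[0,0,0]},
  {"gripper":0.3,"offset":[0.01,0.01,0],"rotation":[0,0,0]},
  {"gripper":0.3,"offset":[0,0,0.015],"rotation":[0,0,0]},
  {"gripper":0.3,"offset":[0,0,0.015],"rotation":[0,0,0]},
  {"gripper":0.3,"offset":[0,0,0.006],"rotation":[0,0,0]},
  {"gripper":0.3,"offset":[0,0,0],"rotation":[0,0,0]},
  {"gripper":0.3,"offset":[0,0,0],"rotation":[0,0,0]},
  {"gripper":0.3,"offset":[0,0,0],"rotation":[0,0,0]},
])

```text
clock: 56.45
position: [0.6007, -0.2944, 0.1621]
ee_rot: [0.993, 0.117, 0.001, -0.001]
ft_force: [-1.1, 0.5, -1.7]
grip_width: 0.692
grasp_force: 66.1
```

```bash
python3 -c "
from h import *
to(600,-293.5,151,-76.5)"
```

```text
turn [-0.1 -0.2 -0. ] shift [-0.5 -1.  11.1] | at [ 600.7 -294.4  162.1] q7 -0.76 t 56.45 F [-1.1  0.5 -1.7] w 0.69 66.11764669418335
```

Emit:
jog_arm([
  {"gripper":0.3,"offset":[0,-0.001,0.004],"rotation":[0,-0.2,0]},
  {"gripper":0.3,"offset":[0,0,0.002],"rotation":[0,0,0]},
  {"gripper":0.3,"offset":[0,0,0.001],"rotation":[0,0,0]},
  {"gripper":0.3,"offset":[0,0,0],"rotation":[0,0,0]},
  {"gripper":0.3,"offset":[0,0,0],"rotation":[0,0,0]},
])

```text
clock: 56.95
position: [0.6003, -0.2935, 0.1542]
ee_rot: [0.993, 0.117, -0.001, -0.001]
ft_force: [2.1, -0.0, -3.0]
grip_width: 0.693
grasp_force: 66.1
```

Emit:
jog_arm([
  {"gripper":0.3,"offset":[0,0,0.001],"rotation":[0,0,0]},
  {"gripper":0.3,"offset":[0,0,0.001],"rotation":[0,0,0]},
  {"gripper":0.3,"offset":[0,0,0],"rotation":[0,0,0]},
  {"gripper":0.3,"offset":[0,0,0],"rotation":[0,0,0]},
])

```text
clock: 57.35
position: [0.6003, -0.2934, 0.1522]
ee_rot: [0.993, 0.117, -0.001, -0.001]
ft_force: [-1.1, 0.2, -3.0]
grip_width: 0.695
grasp_force: 66.1
```

Emit:
jog_arm([
  {"gripper":0.3,"offset":[0,0,0.001],"rotation":[0,0,0]},
  {"gripper":0.3,"offset":[0,0,0.001],"rotation":[0,0,0]},
  {"gripper":0.3,"offset":[0,0,0],"rotation":[0,0,0]},
  {"gripper":0.3,"offset":[0,0,0],"rotation":[0,0,0]},
])

```text
clock: 57.75
position: [0.6005, -0.2938, 0.1516]
ee_rot: [0.993, 0.117, -0.0, -0.0]
ft_force: [-2.8, 1.3, 7.1]
grip_width: 0.696
grasp_force: 67.1
```

Contact. Release and retreat.

Emit:
jog_arm([
  {"gripper":1,"offset":[0,0,0],"rotation":[0,0,0]},
  {"gripper":1,"offset":[0,0,0],"rotation":[0,0,0]},
  {"gripper":1,"offset":[0,0,0],"rotation":[0,0,0]},
  {"gripper":1,"offset":[0,0,0],"rotation":[0,0,0]},
  {"gripper":1,"offset":[0,0,-0.02],"rotation":[0,0,0]},
  {"gripper":1,"offset":[0,0,-0.04],"rotation":[0,0,0]},
  {"gripper":1,"offset":[0,0,-0.04],"rotation":[0,0,0]},
  {"gripper":1,"offset":[-0.03,0,-0.02],"rotation":[0,0,0]},
  {"gripper":1,"offset":[-0.04,0,0],"rotation":[0,0,0]},
  {"gripper":1,"offset":[-0.04,0,0],"rotation":[0,0,0]},
  {"gripper":1,"offset":[-0.04,0,0],"rotation":[0,0,0]},
  {"gripper":1,"offset":[-0.02,0,0],"rotation":[0,0,0]},
  {"gripper":1,"offset":[0,0,0],"rotation":[0,0,0]},
  {"gripper":1,"offset":[0,0,0],"rotation":[0,0,0]},
])

```text
clock: 59.15
position: [0.4356, -0.3329, 0.2708]
ee_rot: [0.993, 0.117, -0.0, -0.001]
ft_force: [0.1, 0.7, -0.8]
grip_width: 0.999
grasp_force: 0.0
```

```bash
python3 -c "
from h import *
column(.173,'pics/t8.png'); cartons(); to(600,-294,250,-76.5)
t=cv2.imread('pics/t8.png');h=cv2.cvtColor(t,cv2.COLOR_BGR2HSV).astype(int)
# white tape on the top lid
w=(h[...,1]<60)&(h[...,2]>170);w[:205]=0;w[260:]=0;w[:,:390]=0;w[:,450:]=0
for m,s,c in blobs(w,40): print('white',s,rectz(m,.173))
b=cv2.imread('pics/top_b.png').astype(int)
d=np.abs(t.astype(int)-b).max(2)>50
print('bar region change',d[195:245,195:345].sum(), 'bystanders',d[145:197,255:445].sum())
print('bar side change',(np.abs(shot('side').astype(int)-cv2.imread('pics/s7.png'))>60)[150:300,300:400].sum())"
```

```text
column 546 [ 595.3 -279.6   89.2   83.1   13.4]
px [420. 229.] area 1401 [ 601.  -298.9  114.7  104.    13.6]
turn [-0.1  0.1  0.1] shift [168.1   0.8  20.3] | at [ 436.3 -332.4  270.3] q7 -0.68 t 59.25 F [-0.  -0.1  0.7] w 1.0 0.0
bar region change 9 bystanders 0
bar side change 14112
```

```bash
python3 -c "
from workcell import workorder
print(workorder.hand_in())"
```

```text
the job is handed in; nothing more can be done
None
```

I handed the job in at about 59 s. The three drums hang at left inner, right outer and left outer, with the bar's tilt worked out as about 0.08 rad rather than measured at the end. The four cartons are stacked in one column about 4 mm from the plinth's centre. The bottle, register and phone had not moved in the last camera check. The hand-in returned no verdict.

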